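# Lower the propped tasting slab and lay it with lidded pots

## Robot

A 6-joint arm with a two-finger parallel gripper is mounted at the origin on the work surface. World frame = base frame: x ahead of the robot, y to its left, z up, the work surface at z = 0. Lengths are in m, angles in rad, forces in N, time in s.
With the tool pointing down it reaches from about 0.35 to 0.975 m from the base axis. Payload 4.9 kg.
Tool frame: the origin (TCP) lies midway between the tips of the shut fingers; the grasp point (between the pads) lies 19 mm behind it; z points along the fingers, y is the line along which they close (so a half turn about z gives the same grasp; the last joint's range is limited). The gripper opens to 85 mm and grips with 20 to 120 N. Pads are 22 mm wide; open, the fingers measure 114 mm over their backs; the gripper's body (76 mm by 85 mm) begins 54 mm behind the grasp point. The pads swing forward as they close: fully open they stand 13 mm farther back than shut.
Start: joints at [-1.38, 0.053, 1.613, -0, 1.476, -0.119], TCP at [0.191, -0.595, 0.231] pointing down, gripper open.
Joint ranges: [-3.01, 3.01], [-1.01, 2.22], [0.06, 2.58], [-1.02, 4.17], [0.09, 2.62], [-3.14, 3.14]. Speed limits (rad/s): [2.57, 2.57, 3.14, 3.14, 3.14, 3.14].

## Interface

Orientations are given as a rotation vector (axis times angle).
In Python, from station import ctrl, optics, job gives the robot as it stands.
- The arm moves only by the shell command python3 -m jog 'ROWS' [OPENING] [FORCE]. ROWS is JSON, a list of rows, each a list of 2 entries, a list of its own where there are three numbers: the shift along the tool's x, y, z in m, then the turn, a rotation vector about the tool's x, y, z in rad. A call has 1 to 5 rows; each row is the pose to reach, as a shift and turn from the pose commanded when the call began, along the tool's axes at that moment; what a row does not reach only later rows make up. A row lasts 1/10 s, in which the tool goes at most 50 mm and 8.59 degrees, less where a joint would pass 70% of its speed; a pose out of reach is approached as far as the arm can. A call with a gripper value outside its range is refused whole. OPENING is the opening, from 0 (shut) to 1 (fully open), set as the call begins (- or left out, the last holds). The fingers move at their own pace and stop on an object; FORCE is the grip in N (left out, the last holds). Time passes only in rows, so rows that repeat a pose let the fingers close. It gives the time, the measured TCP pose, the force, the opening and the grip force at its end, in the units of the state.
- ctrl.get_obs(): the state, without advancing time (a new reading comes with each control period).
- optics.get_image(name): name is "scene" or "top"; returns a dict with "image" (400x640x3 uint8, blue, green, red), "fx", "fy", "cx", "cy" (pixels), "rvec" (rotation vector, rad) and "tvec" (3), from world to camera coordinates, as OpenCV has them. Camera axes: x right, y down, z forward; pixel columns grow to the right and rows downward; lengths in m; the calibration is good to about 2 mm. A picture is of the moment at which its call begins. There is no depth.
- job.finish_job(): hands the job in; it is judged then, once.
The state is a dict: "t": time; "q": joint angles; "dq": joint speeds; "effort": joint torques, N m; "tool_pos": TCP position; "tool_rot": TCP orientation; "contact_force": force on the tool from outside, world axes, zero at the start; "wrist_torque": the same for the moment, N m; "opening": finger opening in m; "grip_force": force on a finger pad.
Only numpy, scipy, OpenCV 4.12 (cv2) and the standard library are available. Lean on these libraries where they do the work, as an engineer would, in place of code of your own. Each camera call takes 0.05 s, during which the arm holds its last target. There are 200 camera calls.

## Task

The slate slab was left propped up to drain: lift the steel plating ring off it into the steel pan, then work the wooden wedge back out from under the slab in small tugs of a centimetre or so, letting the slab rest on the wedge for about half a second after each, so that it comes down without slamming until it lies flat. Put the wedge in the pan as well, and once the slab is flat set every lidded porcelain pot upright on the slab, one centred on each round mark (there may be fewer pots than marks). The pots are thin porcelain, so hold them with a light grip, under 40 N, and leave the bottle, the tin and the oblong dish alone.

Things in the scene. Friction and masses are not known exactly. Their poses are not given: they have to be found in the camera images.
- slab (a joint): tilt of the dark slate slab, rad: 0 flat, about 0.08 propped up at the start. Slab 260 mm wide, 200 deep, 15 thick, 2.2 kg, hinged along its far edge; its near edge (towards the robot) rests on the wedge. Flat, its underside is 8 mm and its top 23 mm above the counter.
- station: the low steel frame that carries the slab, fixed to the counter. Origin on the counter under the middle of the slab; x points from the slab's near edge to its hinge (the near edge is 100 mm from the origin towards -x, the hinge axis 100 mm towards +x), y along the near edge, z up. It stands at a different place and yaw each time.
- wedge_grip (a point): beech-wood wedge, gripping point: on its middle plane, 20 mm from the thick end, 15 mm above its underside; x points to the thin end, y across the 40 mm width, z up. Grip the vertical sides here from above, closing along y; about 42 mm of the thick end sticks out from under the slab. Pulling it to its -x takes about 10 N.
- wedge: the same wedge: 110 mm long, 40 wide, 110 g, flat underside on the counter, height falling evenly from 36 mm (thick end) to 5 mm (thin end, under the slab's near edge). Origin under its middle, 35 mm nearer the thin end than the gripping point; same axes. The slab sinks about 1.4 mrad per mm of pull, lies flat after about 60 mm; the wedge is clear after 75 mm.
- ring_c (a point): steel plating ring, an open tube 60 mm in diameter, 30 mm high, wall 3 mm, 60 g, standing on the propped slab (so tilted with it by up to 0.09 rad). This point is the middle of the ring, half-way up; z along its axis.
- pan: open rectangular steel pan on the counter, fixed, to the robot's left of the slab: 325 mm along its x, 176 mm along its y, 50 mm high, walls and floor 4 mm. Origin on the counter under its middle, z up.
- mark1 (a point): round inlaid mark (thin steel circle, 66 mm across) on the slab's top, near (robot) row, right column seen from the robot; its centre. The rows are 90 mm apart, the columns 130 mm.
- mark2 (a point): round inlaid mark (thin steel circle, 66 mm across) on the slab's top, near (robot) row, left column seen from the robot; its centre. The rows are 90 mm apart, the columns 130 mm.
- mark3 (a point): round inlaid mark (thin steel circle, 66 mm across) on the slab's top, far (hinge) row, right column seen from the robot; its centre. The rows are 90 mm apart, the columns 130 mm.
- mark4 (a point): round inlaid mark (thin steel circle, 66 mm across) on the slab's top, far (hinge) row, left column seen from the robot; its centre. The rows are 90 mm apart, the columns 130 mm.
- pot1_c (a point): squat white lidded porcelain pot, 60 mm in diameter (its lid's rim 63 mm) and 38 mm high, with a small knob 16 mm wide and 8 mm high on top (46 mm in all), 150 g, lid fixed. This point is on its axis, 20 mm above its underside; z up. All the pots are alike; they start on the counter to the robot's right of the slab. An absent pot reads None.
- pot2_c (a point): squat white lidded porcelain pot, 60 mm in diameter (its lid's rim 63 mm) and 38 mm high, with a small knob 16 mm wide and 8 mm high on top (46 mm in all), 150 g, lid fixed. This point is on its axis, 20 mm above its underside; z up. All the pots are alike; they start on the counter to the robot's right of the slab. An absent pot reads None.
- pot3_c (a point): squat white lidded porcelain pot, 60 mm in diameter (its lid's rim 63 mm) and 38 mm high, with a small knob 16 mm wide and 8 mm high on top (46 mm in all), 150 g, lid fixed. This point is on its axis, 20 mm above its underside; z up. All the pots are alike; they start on the counter to the robot's right of the slab. An absent pot reads None.
- pot4_c (a point): squat white lidded porcelain pot, 60 mm in diameter (its lid's rim 63 mm) and 38 mm high, with a small knob 16 mm wide and 8 mm high on top (46 mm in all), 150 g, lid fixed. This point is on its axis, 20 mm above its underside; z up. All the pots are alike; they start on the counter to the robot's right of the slab. An absent pot reads None.
- pot1: the same pot as pot1_c; origin at the centre of its underside.
- pot2: the same pot as pot2_c; origin at the centre of its underside.
- pot3: the same pot as pot3_c; origin at the centre of its underside.
- pot4: the same pot as pot4_c; origin at the centre of its underside.
- ring: the plating ring; origin at the centre of its lower edge.
- squeezer: green squeeze bottle, 52 mm in diameter, 160 mm high, beyond the slab to the left; leave it alone. Origin at its underside.
- tin: round aluminium salt tin, 72 mm in diameter, 40 mm high, closed, in front of the robot; leave it alone. Origin at its underside.
- dish: white oblong dish, 130 x 90 x 45 mm; leave it alone. Origin at its underside.
There are look-alikes about, which are no part of the job. What is shaped like the wedge but pink or yellow is not meant.

How it is judged:
By the outcome, as a careful person would: the job done as asked, in the order asked, and still so for the second after the job is handed in, with the robot touching nothing.
Of pot1, pot2, pot3, pot4 only 2 to 4 are there at a start; the rules pass over those that are not, and their reading is None.
At some moment in a run one of pot1, pot2, pot3, pot4 may be knocked a few centimetres aside while the robot is not near it.
Once in a run the grip may slacken for a moment while it holds something.
It also fails if it takes over 210 s, if anything falls off the work surface, if the arm or the gripper's body presses on something with over 40 N, if the wrist force passes 120 N, or if a joint passes its speed limit or range.

## Working session

There is one attempt and no reset: what is moved stays moved. The work goes in short steps, Python scripts to look and compute and a shell command to move; the robot and the scene stay as the last step left them, time stands still between calls to the robot, and variables do not carry over. Pictures are saved under pics/ and viewed, at most 14 in all, crops included, and the job is handed in when it is done.

```bash
mkdir -p pics; ls
python3 - <<'E'
from station import ctrl, optics, job
import cv2
print(ctrl.get_obs())
for n in("scene","top"):
    d=optics.get_image(n); cv2.imwrite(f"pics/{n}0.png",d["image"]); print({k:v for k,v in d.items() if k!="image"})
E
```

```text
pics
{'t': 0.0, 'q': array([-1.37998509e+00,  5.33810769e-02,  1.61430548e+00,  2.50525231e-05,
        1.47599351e+00, -1.19045517e-01]), 'dq': array([-0.00147649, -0.00155846,  0.00097252,  0.00035785, -0.00030826,
       -0.0013242 ]), 'effort': array([-1.69085208e-03, -3.93679583e+01, -3.70178318e+01, -2.23491811e-04,
        7.23318910e-03,  1.30746596e-05]), 'tool_pos': array([ 0.19043689, -0.59462362,  0.23004115]), 'tool_rot': array([-3.10190311e+00, -4.84451315e-01,  7.84321618e-05]), 'contact_force': array([-0.16914281, -1.35943385,  0.46375102]), 'wrist_torque': array([ 0.02970616, -0.0697583 , -0.0437772 ]), 'grip_force': 0.0, 'opening': 0.085457640561163}
{'fx': 371.0823466747352, 'fy': 371.0823466747352, 'cx': 314.9295509830763, 'cy': 197.98169503138416, 'rvec': array([ 0.80849915,  2.54806997, -1.08176529]), 'tvec': array([ 0.4140844 , -0.13240097,  1.36606558])}
{'fx': 422.9858897673645, 'fy': 422.9858897673645, 'cx': 318.16258789699225, 'cy': 196.85332902795892, 'rvec': array([ 2.21803533, -2.18862723,  0.06018548]), 'tvec': array([-0.05875305,  0.48504734,  1.13824111])}
```

View pics/scene0.png

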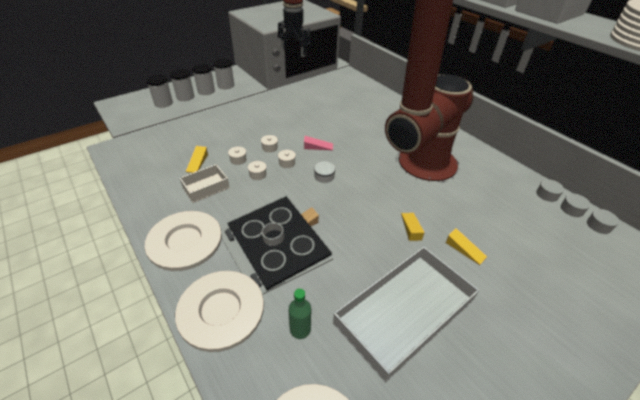

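View pics/top0.png

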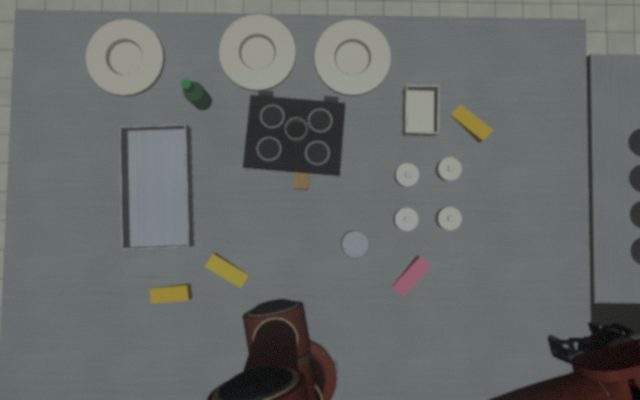

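Four lidded pots at top (407,174), (450,168), (406,219), (450,218). The ring is at (296,128) and the slab spans (245..345, 95..175). Wedge candidates:
- Brown block at (302,181), under the slab's near edge. This one matches.
- Yellow look-alikes at (227,270), (170,294) and (472,123).
- Pink look-alike at (411,277).

Ring look-alikes are the four flat mark circles. The tin at (355,243) and dish at (421,110) are to be left alone. I'll check with a close crop and set up the helpers.

```bash
cat > h.py <<'E'
from station import ctrl, optics, job
import cv2, numpy as np
from scipy.spatial.transform import Rotation as Rn
def cam(n):
    d=optics.get_image(n); d["R"]=Rn.from_rotvec(d["rvec"]).as_matrix()
    d["K"]=np.array([[d["fx"],0,d["cx"]],[0,d["fy"],d["cy"]],[0,0,1]]); return d
def w(d,u,v,z):
    c=-d["R"].T@d["tvec"]; r=d["R"].T@np.linalg.solve(d["K"],[u,v,1.]); return c+r*(z-c[2])/r[2]
def px(d,P): return cv2.projectPoints(np.atleast_2d(np.float64(P)),d["rvec"],d["tvec"],d["K"],None)[0][:,0]
def crop(d,x0,y0,x1,y1,s,name,pts=()):
    im=cv2.resize(d["image"][y0:y1,x0:x1],None,fx=s,fy=s,interpolation=cv2.INTER_CUBIC)
    for p in pts: cv2.circle(im,tuple(int(round((a-b+.5)*s)) for a,b in zip(p,(x0,y0))),2,(0,0,255),-1)
    cv2.imwrite("pics/"+name,im)
def blobs(d,mask,z,lo=100,hi=2000):
    n,_,st,ce=cv2.connectedComponentsWithStats(mask.astype(np.uint8))
    for i in range(1,n):
        if lo<st[i,4]<hi: print("px",ce[i].round(1),"area",st[i,4],"bbox",st[i,:4],"world",w(d,*ce[i],z).round(4))
def go(target,closing,tilt=None):
    """row (shift, turn) to a tool-down pose at target (TCP), fingers closing along horizontal angle 'closing'"""
    o=ctrl.get_obs(); R=Rn.from_rotvec(o["tool_rot"]); best=None
    for a in (closing,closing+np.pi):
        y=np.array([np.cos(a),np.sin(a),0]); z=np.array([0,0,-1.]); G=Rn.from_matrix(np.c_[np.cross(y,z),y,z])
        t=(R.inv()*G).as_rotvec()
        if best is None or np.linalg.norm(t)<np.linalg.norm(best): best=t
    print("shift",R.inv().apply(np.array(target)-o["tool_pos"]).round(4),"turn",best.round(4),"pos",o["tool_pos"].round(4))
    print("R rows(tool axes in world):",R.as_matrix().T.round(3).tolist(),"t",round(o["t"],2),"q6",o["q"][5].round(2))
E
python3 - <<'E'
from h import *
d=cam("top"); crop(d,230,80,480,265,3,"top_crop.png"); s=cam("scene"); crop(s,180,120,350,300,3,"scene_crop.png")
hsv=cv2.cvtColor(d["image"],cv2.COLOR_BGR2HSV)
print(hsv[[181,174,270,243,128,130],[302,407,227,355,296,280]])
m=(hsv[...,2]>150)&(hsv[...,1]<60); blobs(d,m,.038)
print("slab corners",[w(d,*p,.015).round(3) for p in [(250,96),(345,102),(340,175),(244,167)]])
E
```

```text
[[ 20  94 119]
 [ 55  10 152]
 [ 26 152 148]
 [108  22 137]
 [ 98  24  43]
 [ 90   6  42]]
px [266.1  69.2] area 1251 bbox [227  29  66  59] world [0.826  0.0925 0.038 ]
px [350.9  72. ] area 1588 bbox [317  37  72  56] world [ 0.8223 -0.1357  0.038 ]
px [257.3  50.7] area 315 bbox [244  39  28  25] world [0.876  0.1169 0.038 ]
px [351.8  57.5] area 534 bbox [338  44  29  29] world [ 0.8618 -0.1377  0.038 ]
px [144.4  78.3] area 131 bbox [132  68  26  22] world [0.7959 0.4173 0.038 ]
px [419.6 111.7] area 878 bbox [408  92  24  39] world [ 0.7171 -0.3212  0.038 ]
px [449.7 168.5] area 277 bbox [440 158  20  21] world [ 0.5652 -0.4022  0.038 ]
px [407.4 174.1] area 289 bbox [398 164  20  21] world [ 0.5486 -0.2891  0.038 ]
px [406.6 218.7] area 302 bbox [397 209  20  20] world [ 0.4297 -0.2874  0.038 ]
px [449.7 218.1] area 286 bbox [440 208  20  21] world [ 0.4327 -0.4022  0.038 ]
slab corners [array([0.759, 0.138, 0.015]), array([ 0.747, -0.122,  0.015]), array([ 0.546, -0.111,  0.015]), array([0.564, 0.15 , 0.015])]
```

View pics/top_crop.png

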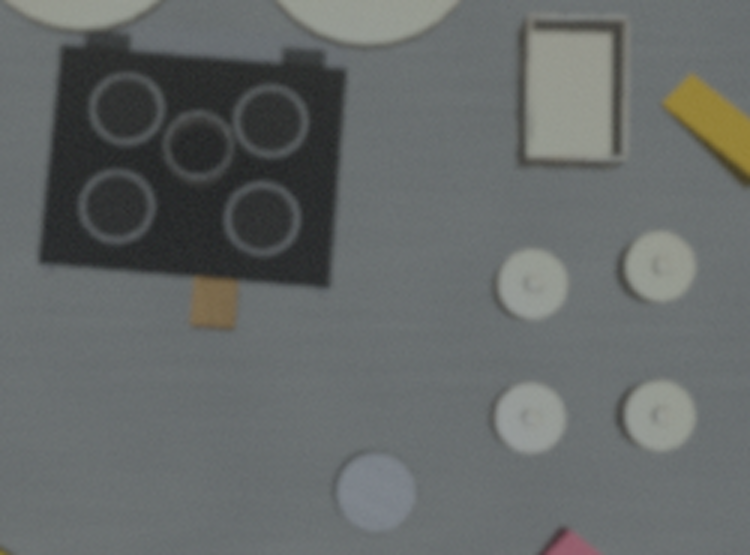

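View pics/scene_crop.png

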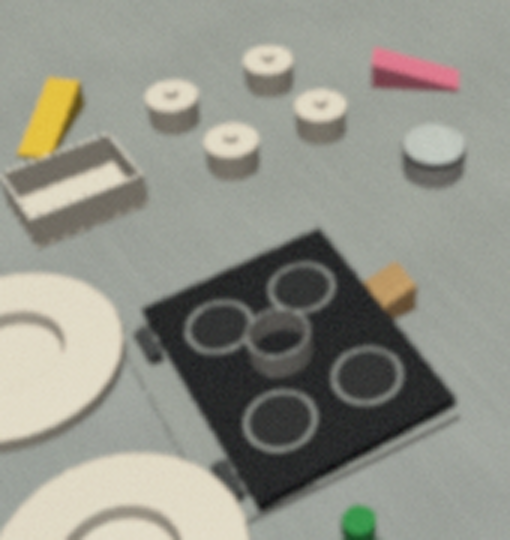

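The crops show the brown wedge at top (301,181) sticking out from under the near edge, the ring at (296,129) between the four marks, and four knobbed pots. Next I fit the poses.

```bash
cat > fit.py <<'E'
from h import *
from scipy.optimize import least_squares
def quad(mask):
    c=max(cv2.findContours(mask.astype(np.uint8),cv2.RETR_EXTERNAL,cv2.CHAIN_APPROX_NONE)[0],key=cv2.contourArea)
    return c,cv2.approxPolyN(cv2.convexHull(c),4,ensure_convex=True)[0] if hasattr(cv2,"approxPolyN") else None
def slabpts(p,loc):
    x,y,a,t=p; loc=np.array(loc,float)            # loc: x,y in slab, height above top
    X=.1-(.1-loc[:,0])*np.cos(t)-np.sin(t)*-0*1; Z=.023+(.1-loc[:,0])*np.sin(t)+loc[:,2]*np.cos(t); X=X+loc[:,2]*np.sin(t)
    return np.c_[x+X*np.cos(a)-loc[:,1]*np.sin(a), y+X*np.sin(a)+loc[:,1]*np.cos(a), Z]
C=[(.1,.13,0),(.1,-.13,0),(-.1,-.13,0),(-.1,.13,0)]
E
python3 - <<'E'
from fit import *
D=[cam("top"),cam("scene")]; obs=[]
for d,(x0,y0,x1,y1),init in zip(D,[(235,85,355,185),(215,190,340,295)],[None,None]):
    hsv=cv2.cvtColor(d["image"],cv2.COLOR_BGR2HSV)
    m=np.zeros(hsv.shape[:2],np.uint8); m[y0:y1,x0:x1]=(hsv[y0:y1,x0:x1,2]<75); m=cv2.morphologyEx(m,cv2.MORPH_OPEN,np.ones((15,15)) if d is D[0] else np.ones((9,9))) 
    m=cv2.morphologyEx(m,cv2.MORPH_CLOSE,np.ones((15,15)))
    c,q=quad(m); print(cv2.contourArea(c),q.reshape(-1,2).tolist()); obs.append(q.reshape(-1,2))
def res(p,ds=(0,1)):
    r=[]
    for i in ds:
        pr=px(D[i],slabpts(p,C)); dd=np.linalg.norm(pr[:,None]-obs[i][None],axis=2); r+=list((pr-obs[i][dd.argmin(1)]).ravel())
    return r
s=least_squares(res,[.652,.014,.06,.08],loss="soft_l1"); print("slab",s.x.round(4),np.round(res(s.x),1))
f=least_squares(lambda p:res(list(p)+[.085],(0,)),s.x[:3]); print("top only",f.x.round(4),np.round(f.fun,1))
# wedge
d=D[0]; hsv=cv2.cvtColor(d["image"],cv2.COLOR_BGR2HSV)
m=(hsv[...,1]>55)&(hsv[...,0]<35); m[:165]=0;m[200:]=0;m[:,:280]=0;m[:,330:]=0
c=max(cv2.findContours(m.astype(np.uint8),0,1)[0],key=cv2.contourArea); print("wedge",cv2.minAreaRect(c),[w(d,*p,.034).round(4) for p in cv2.boxPoints(cv2.minAreaRect(c))])
# pan: outer quad
m=np.zeros(hsv.shape[:2],np.uint8)
for p in [(122,126),(187,125),(193,246),(124,248)]: print("pan",w(d,*p,.05).round(3))
# marks + ring predictions
loc=[(-.045,-.065,0),(-.045,.065,0),(.045,-.065,0),(.045,.065,0),(-.1,-.13,0),(.1,.13,0)]
P=slabpts(s.x,loc); crop(D[0],230,80,480,265,3,"chk.png",list(px(D[0],P))); print(px(D[0],P).round(1).tolist()); print(px(D[1],P).round(1).tolist())
for dd,nm,(u,v) in ((D[0],"top",(296.3,128.6)),): print("ring top",w(dd,u,v,.031+.030).round(4))
E
```

```text
2048.5 [[357, 133], [305, 171], [278, 171], [285, 84]]
4415.0 [[332, 254], [266, 291], [227, 223], [287, 196]]
slab [ 0.6462  0.0022 -0.0828 -0.0362] [-30.2  12.1  -6.9 -27.5  38.    7.7 -30.4  -1.6  -1.   -8.2   0.6  -4.4
  -0.2   1.5  -1.6  -0.7]
top only [ 0.639  -0.0183 -0.4323] [ -5.8   2.4   8.6  -5.5  29.3  22.3 -32.  -19.8]
wedge ((301.0, 179.5), (17.0, 14.0), 90.0) [array([0.553 , 0.0133, 0.034 ]), array([ 0.5535, -0.024 ,  0.034 ]), array([ 0.508 , -0.0247,  0.034 ]), array([0.5075, 0.0126, 0.034 ])]
pan [0.664 0.467 0.05 ]
pan [0.669 0.297 0.05 ]
pan [0.352 0.272 0.05 ]
pan [0.344 0.451 0.05 ]
[[321.1, 156.2], [273.4, 151.6], [324.3, 123.2], [276.6, 118.6], [343.0, 178.7], [254.8, 96.1]]
[[280.8, 215.9], [301.8, 244.8], [253.5, 226.2], [273.1, 256.9], [286.8, 197.5], [265.0, 282.8]]
ring top [0.6616 0.0078 0.061 ]
```

View pics/chk.png

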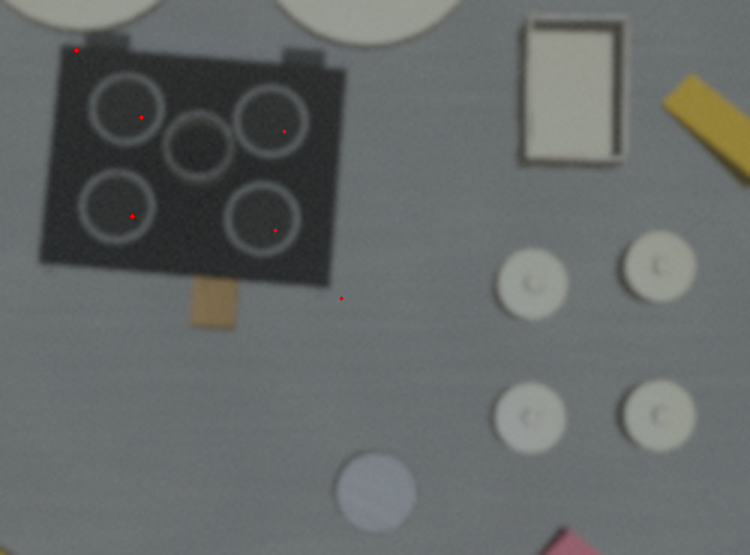

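The dots miss the marks: the automatic segmentation of the slab failed. I'll fit from the corner and mark positions read off the two crops instead.

Run:
```python
from fit import *
D=[cam("top"),cam("scene")]
f=lambda L,x0,y0:np.array([(x0+(u+.5)/3-.5,y0+(v+.5)/3-.5) for u,v in L])
M=[(-.045,-.065,0),(-.045,.065,0),(.045,-.065,0),(.045,.065,0)]
T=f([(63,45),(346,69),(329,287),(40,263),(262,218),(117,206),(271,121),(127,109)],230,80)
S=f([(262,508),(145,312),(318,230),(455,402),(302,287),(367,376),(219,327),(281,421)],180,120)
res=lambda p:np.r_[(px(D[0],slabpts(p,C+M))-T).ravel(),(px(D[1],slabpts(p,C+M))-S).ravel()]
s=least_squares(res,[.652,.014,.06,.08]); print("slab",s.x.round(4)); print(s.fun.round(1).reshape(-1,2).tolist())
p=s.x; np.save("slab.npy",p)
# ring: local pos
T1=f([(199,146)],230,80)[0]; S1=f([(279,333)],180,120)[0]
for h in(.03,):
    g=least_squares(lambda q:np.r_[(px(D[0],slabpts(p,[(q[0],q[1],.027)]))-T1).ravel(),(px(D[1],slabpts(p,[(q[0],q[1],.03)]))-S1).ravel()],[0,0]); print("ring loc",g.x.round(4),g.fun.round(1),slabpts(p,[(*g.x,.015)]).round(4))
for q,z in zip(f([(192,277),(238,279),(236,328),(191,327)],230,80),(.025,.025,.036,.036)): print("wedge",w(D[0],*q,z).round(4))
for q in f([(386,300),(413,290),(395,265)],180,120): print("wedge scene thick top",w(D[1],*q,.036).round(4))
for q in f([(320,101),(232,136),(172,92),(269,58)],180,120): print("pot scene lid",w(D[1],*q,.038).round(4))
```

```text
slab [ 0.6527  0.0143 -0.0676  0.0521]
[[-0.9, -0.3], [0.2, -0.4], [0.3, -0.5], [-0.5, -0.4], [0.0, 0.3], [0.1, 0.4], [-0.3, -0.0], [-0.2, 0.0], [-0.9, -1.5], [-1.1, -1.1], [0.4, 0.0], [0.5, -1.0], [0.1, 1.0], [0.4, 0.4], [0.4, 0.2], [0.3, -0.0]]
ring loc [ 0.0093 -0.0044] [-0.1  0.1 -0.2 -0.1] [[0.6626 0.0093 0.0427]]
wedge [0.5512 0.0146 0.025 ]
wedge [ 0.55   -0.0266  0.025 ]
wedge [ 0.5052 -0.0256  0.036 ]
wedge [0.5056 0.0143 0.036 ]
wedge scene thick top [0.5457 0.0155 0.036 ]
wedge scene thick top [0.5158 0.0197 0.036 ]
wedge scene thick top [ 0.5103 -0.0191  0.036 ]
pot scene lid [ 0.4262 -0.2929  0.038 ]
pot scene lid [ 0.545  -0.2934  0.038 ]
pot scene lid [ 0.5628 -0.4075  0.038 ]
pot scene lid [ 0.431  -0.4036  0.038 ]
```

Run:
```python
from h import *
go([.662,.008,.15],np.pi/2-.0676)
```

```text
shift [ 0.6329 -0.4307  0.0813] turn [-3.000e-04 -0.000e+00  3.774e-01] pos [ 0.1905 -0.5952  0.2312]
R rows(tool axes in world): [[0.952, 0.305, 0.0], [0.305, -0.952, -0.0], [-0.0, 0.0, -1.0]] t 0.4 q6 -0.12
```

```bash
for i in 1; do
python3 -m jog '[[[0.21,-0.144,0],[0,0,0.13]],[[0.21,-0.144,0],[0,0,0.13]],[[0.21,-0.144,0],[0,0,0.13]],[[0.21,-0.144,0],[0,0,0.13]],[[0.21,-0.144,0],[0,0,0.13]]]' 1 25; done
python3 - <<'E'
from h import *
go([.662,.008,.15],np.pi/2-.0676)
E
```

```text
t: 0.9
tool_pos: [0.3447, -0.3961, 0.2315]
tool_rot: [3.128, 0.281, 0.001]
contact_force: [0.6, -0.5, -0.8]
opening: 0.0851
grip_force: 0.0
shift [ 0.3843 -0.3411  0.0815] turn [ 0.0005 -0.0005  0.2469] pos [ 0.3447 -0.3961  0.2315]
R rows(tool axes in world): [[0.984, 0.178, 0.0], [0.178, -0.984, 0.001], [0.0, -0.0, -1.0]] t 0.9 q6 0.39
```

```bash
python3 -m jog '[[[0.384,-0.341,0.03],[0,0,0.247]],[[0.384,-0.341,0.03],[0,0,0.247]],[[0.384,-0.341,0.03],[0,0,0.247]],[[0.384,-0.341,0.03],[0,0,0.247]],[[0.384,-0.341,0.03],[0,0,0.247]]]'
python3 - <<'E'
from h import *
go([.662,.008,.15],np.pi/2-.0676)
E
```

```text
t: 1.4
tool_pos: [0.496, -0.2032, 0.2173]
tool_rot: [3.139, -0.106, 0.001]
contact_force: [0.4, -1.8, 0.1]
opening: 0.0852
grip_force: 0.0
shift [ 0.1514 -0.222   0.0673] turn [ 0.0006 -0.0009  0.0004] pos [ 0.496  -0.2032  0.2173]
R rows(tool axes in world): [[0.998, -0.067, 0.001], [-0.067, -0.998, 0.001], [0.001, -0.001, -1.0]] t 1.4 q6 1.11
```

```bash
python3 -m jog '[[[0.151,-0.222,0.067],[0,0,0]],[[0.151,-0.222,0.067],[0,0,0]],[[0.151,-0.222,0.067],[0,0,0]],[[0.151,-0.222,0.067],[0,0,0]],[[0.151,-0.222,0.067],[0,0,0]]]' >/dev/null
python3 -m jog '[[[0.0,0,0],[0,0,0]],[[0.0,0,0],[0,0,0]],[[0.0,0,0],[0,0,0]]]'
python3 - <<'E'
from h import *
go([.662,.008,.06],np.pi/2-.0676)
d=cam("top"); crop(d,220,70,420,220,4,"ra.png")
E
```

```text
t: 2.2
tool_pos: [0.6445, -0.0148, 0.1569]
tool_rot: [3.139, -0.106, 0.001]
contact_force: [0.1, 0.1, 0.6]
opening: 0.0851
grip_force: 0.0
shift [ 0.0159 -0.0239  0.0969] turn [ 0.0004 -0.0005 -0.0002] pos [ 0.6445 -0.0148  0.1569]
R rows(tool axes in world): [[0.998, -0.068, 0.0], [-0.068, -0.998, 0.0], [0.0, -0.0, -1.0]] t 2.2 q6 1.5
```

```bash
python3 -m jog '[[[0.016,-0.024,0.02],[0,0,0]],[[0.016,-0.024,0.06],[0,0,0]],[[0.016,-0.024,0.09],[0,0,0]],[[0.016,-0.024,0.115],[0,0,0]],[[0.016,-0.024,0.13],[0,0,0]]]' 
python3 -m jog '[[[0.0,0,0],[0,0,0]],[[0.0,0,0],[0,0,0]],[[0,0,0],[0,0,0]],[[0.0,0,0],[0,0,0]],[[0.0,0,0],[0,0,0]]]' 0.5 25
python3 -m jog '[[[0.0,0,0],[0,0,0]],[[0.0,0,0],[0,0,0]],[[0,0,0],[0,0,0]]]' 0.5 25
```

```text
t: 2.75
tool_pos: [0.6607, 0.0076, 0.0247]
tool_rot: [-3.14, 0.108, 0.004]
contact_force: [-0.2, -0.5, -0.2]
opening: 0.0852
grip_force: 0.0
t: 3.25
tool_pos: [0.663, 0.0087, 0.0278]
tool_rot: [3.14, -0.106, 0.003]
contact_force: [0.2, -0.9, 2.8]
opening: 0.0596
grip_force: 27.4
t: 3.55
tool_pos: [0.663, 0.0087, 0.0278]
tool_rot: [3.14, -0.106, 0.003]
contact_force: [-1.0, -0.4, 6.0]
opening: 0.0598
grip_force: 27.5
```

```bash
python3 -m jog '[[[0,0,-0.01],[0,0,0]],[[0,0,-0.03],[0,0,0]],[[0,0,-0.06],[0,0,0]],[[0,0,-0.09],[0,0,0]],[[0,0,-0.12],[0,0,0]]]'
python3 - <<'E'
from h import *
go([.565,.376,.15],np.pi/2+.065)
E
```

```text
t: 4.05
tool_pos: [0.6616, 0.0089, 0.1472]
tool_rot: [-3.14, 0.105, 0.002]
contact_force: [0.4, 0.8, -0.5]
opening: 0.0599
grip_force: 27.3
shift [-0.121  -0.3598 -0.0026] turn [-0.0002  0.0012 -0.1321] pos [0.6616 0.0089 0.1472]
R rows(tool axes in world): [[0.998, -0.067, -0.001], [-0.067, -0.998, -0.0], [-0.001, 0.0, -1.0]] t 4.05 q6 1.54
```

```bash
python3 -m jog '[[[-0.012,-0.036,0],[0,0,-0.013]],[[-0.024,-0.072,0],[0,0,-0.026]],[[-0.036,-0.108,0],[0,0,-0.04]],[[-0.048,-0.144,0],[0,0,-0.053]],[[-0.06,-0.18,0],[0,0,-0.066]]]' 
python3 -m jog '[[[-0.012,-0.036,0],[0,0,-0.013]],[[-0.024,-0.072,0],[0,0,-0.026]],[[-0.036,-0.108,0],[0,0,-0.04]],[[-0.048,-0.144,0],[0,0,-0.053]],[[-0.06,-0.18,0],[0,0,-0.066]]]'
python3 - <<'E'
from h import *
go([.565,.376,.007],np.pi/2+.065)
d=cam("top"); crop(d,100,100,300,250,4,"pan.png")
E
```

```text
t: 4.55
tool_pos: [0.6134, 0.1938, 0.1463]
tool_rot: [-3.142, 0.001, 0.001]
contact_force: [-0.4, 0.0, -0.7]
opening: 0.0602
grip_force: 27.3
t: 5.05
tool_pos: [0.5535, 0.3738, 0.1463]
tool_rot: [3.14, 0.103, -0.001]
contact_force: [0.9, 0.5, -1.3]
opening: 0.0595
grip_force: 27.3
shift [ 0.0117 -0.0015  0.1393] turn [0.0002 0.0007 0.0005] pos [0.5535 0.3738 0.1463]
R rows(tool axes in world): [[0.998, 0.065, -0.001], [0.065, -0.998, 0.0], [-0.001, -0.0, -1.0]] t 5.05 q6 1.99
```

View pics/pan.png

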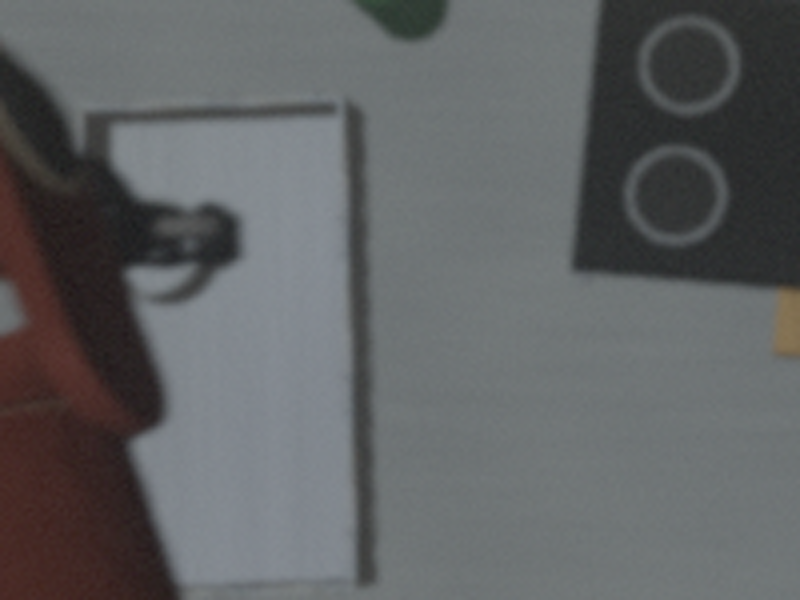

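The picture shows the ring held at (172,285) in the crop, over the pan floor, which spans crop x 105–350. The squeeze bottle stays clear at (410,10). Lower and release.

```bash
python3 -m jog '[[[0.01,-0.001,0.04],[0,0,0]],[[0.01,-0.001,0.08],[0,0,0]],[[0.01,-0.001,0.11],[0,0,0]],[[0.01,-0.001,0.13],[0,0,0]],[[0.01,-0.001,0.138],[0,0,0]]]' 
python3 -m jog '[[[0,0,0],[0,0,0]],[[0,0,0],[0,0,0]],[[0,0,0],[0,0,0]],[[0,0,0],[0,0,0]]]' 0.95
python3 -m jog '[[[0,0,-0.03],[0,0,0]],[[0,0,-0.07],[0,0,0]],[[0,0,-0.11],[0,0,0]],[[0,0,-0.15],[0,0,0]],[[0,0,-0.15],[0,0,0]]]'
python3 - <<'E'
from h import *
go([.5,.0,.15],np.pi/2)
E
```

```text
t: 5.6
tool_pos: [0.5622, 0.3729, 0.0049]
tool_rot: [3.137, 0.102, -0.009]
contact_force: [0.4, -0.0, -0.2]
opening: 0.0599
grip_force: 27.4
t: 6.0
tool_pos: [0.5657, 0.3747, 0.0105]
tool_rot: [-3.139, -0.102, -0.004]
contact_force: [0.1, 0.2, -1.0]
opening: 0.0812
grip_force: 0.0
t: 6.5
tool_pos: [0.5687, 0.3764, 0.1686]
tool_rot: [-3.133, -0.102, -0.022]
contact_force: [1.2, 0.4, 1.3]
opening: 0.0808
grip_force: 0.0
shift [-0.0932  0.3712  0.015 ] turn [-0.0068 -0.0141  0.0649] pos [0.5687 0.3764 0.1686]
R rows(tool axes in world): [[0.998, 0.065, 0.014], [0.065, -0.998, -0.006], [0.014, 0.007, -1.0]] t 6.5 q6 1.98
```

```bash
python3 -m jog '[[[-0.17,0.38,0.0],[0,0,0.065]],[[-0.17,0.38,0.0],[0,0,0.065]],[[-0.17,0.38,0.0],[0,0,0.065]],[[-0.17,0.38,0.0],[0,0,0.065]],[[-0.17,0.38,0.0],[0,0,0.065]]]'  >/dev/null
python3 -m jog '[[[-0.067,0.15,0.0],[0,0,0]],[[-0.067,0.15,0.0],[0,0,0]],[[-0.067,0.15,0.0],[0,0,0]],[[-0.067,0.15,0.0],[0,0,0]]]'
python3 - <<'E'
from h import *
a=cam("top"); b=cam("scene")
crop(a,235,140,345,215,6,"wa.png"); crop(b,270,180,350,240,8,"wb.png")
A=cv2.imread("pics/wa.png"); B=cv2.imread("pics/wb.png"); B=cv2.resize(B,(400,300)); 
o=np.zeros((A.shape[0]+0,800,3),np.uint8) if 0 else None
cv2.imwrite("pics/wab.png",A); 
crop(a,100,100,240,260,3,"pan2.png")
go([.5,.0,.15],np.pi/2)
E
```

```text
t: 7.4
tool_pos: [0.4089, -0.0131, 0.1585]
tool_rot: [3.14, -0.007, 0.001]
contact_force: [-0.5, 0.3, -0.2]
opening: 0.0811
grip_force: 0.0
shift [ 0.0901 -0.0122  0.0089] turn [ 0.0005 -0.0015 -0.0043] pos [ 0.4098 -0.0118  0.1587]
R rows(tool axes in world): [[1.0, -0.004, 0.001], [-0.004, -1.0, 0.0], [0.001, -0.0, -1.0]] t 7.5 q6 1.36
```

View pics/wa.png

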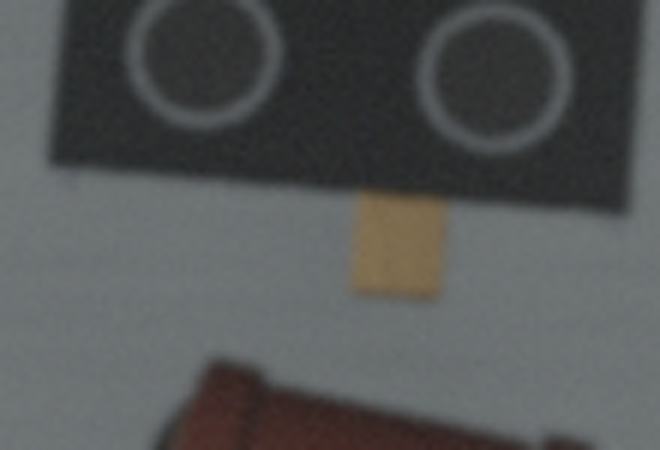

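View pics/wb.png

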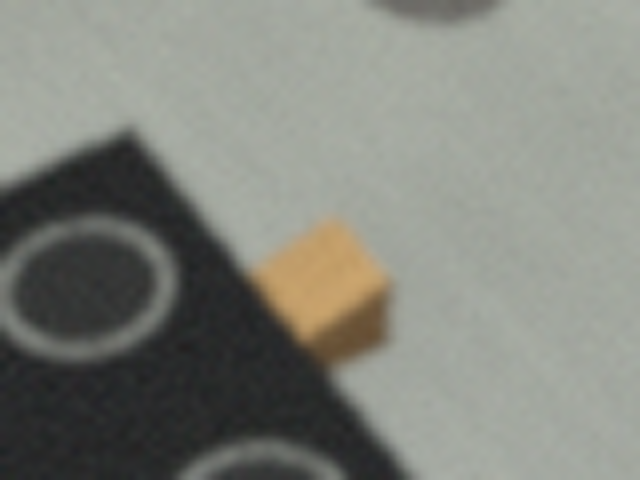

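Run:
```python
from h import *
from scipy.optimize import least_squares
D=[cam("top"),cam("scene")]
f=lambda L,x0,y0,s:np.array([(x0+(u+.5)/s-.5,y0+(v+.5)/s-.5) for u,v in L])
T=f([(441,299),(350,296)],235,140,6); S=f([(335,217),(393,284),(386,345)],270,180,8); Ts=f([(447,195),(358,193)],235,140,6)
def P(p,L): 
    L=np.array(L,float); c,s=np.cos(p[2]),np.sin(p[2]); return np.c_[p[0]+L[:,0]*c-L[:,1]*s,p[1]+L[:,0]*s+L[:,1]*c,L[:,2]]
a=[(-.02,-.02,.036),(-.02,.02,.036)]
rt=lambda p:(px(D[0],P(p,a))-T).ravel()
lat=lambda p:(px(D[0],P(p,[(.02,-.02,.025),(.02,.02,.025)]))-Ts)[:,0]
rs=lambda p:(px(D[1],P(p,a+[(-.02,.02,0)]))-S).ravel()
for n,r in(("top",lambda p:np.r_[rt(p),lat(p)]),("scene",lambda p:rs(p)),("both",lambda p:np.r_[rt(p),rs(p),lat(p)])):
    s=least_squares(r,[.525,-.003,-.06]); print(n,s.x.round(4),s.fun.round(1))
hit=s.x; go([hit[0],hit[1],.1],np.pi/2+hit[2])
```

```text
top [ 0.5245 -0.0059 -0.0428] [ 0.   0.2  0.2 -0.2 -0.1 -0.1]
scene [ 0.5281 -0.0049 -0.0672] [ 0.   0.  -0.3 -0.3  0.3  0.3]
both [ 0.5261 -0.0058 -0.0587] [-0.2 -0.3  0.  -0.9  0.3 -0.4  0.1 -0.7  0.7 -0.2 -0.  -0. ]
shift [ 0.1155 -0.0044  0.0589] turn [-0.0003 -0.0011  0.0577] pos [ 0.4106 -0.0101  0.1588]
R rows(tool axes in world): [[1.0, -0.001, 0.001], [-0.001, -1.0, -0.0], [0.001, 0.0, -1.0]] t 7.6 q6 1.37
```

View pics/pan2.png

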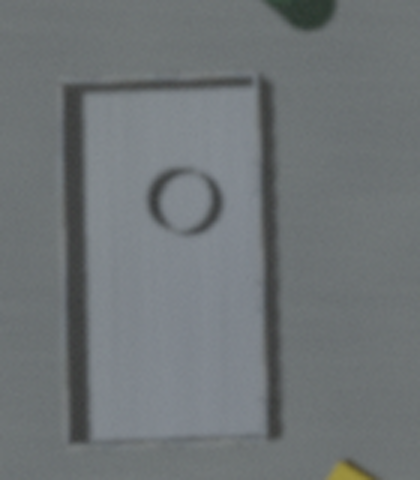

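The ring lies upright in the pan at crop (186,201). The wedge grip point is (0.526, -0.006) with yaw about -0.06, and both cameras agree within 4 mm. Going to it now.

```bash
python3 -m jog '[[[0.114,-0.005,0.02],[0,0,0.058]],[[0.114,-0.005,0.04],[0,0,0.058]],[[0.114,-0.005,0.06],[0,0,0.058]],[[0.114,-0.005,0.09],[0,0,0.058]],[[0.114,-0.005,0.09],[0,0,0.058]]]' 0.8
python3 - <<'E'
from h import *
go([.525,-.0058,.003],np.pi/2-.06)
E
```

```text
t: 8.1
tool_pos: [0.5213, -0.0031, 0.0632]
tool_rot: [-3.139, 0.087, 0.016]
contact_force: [0.2, 0.1, -0.8]
opening: 0.0681
grip_force: 0.0
shift [0.0045 0.0026 0.0602] turn [-0.0012  0.0105  0.0043] pos [ 0.5213 -0.0031  0.0632]
R rows(tool axes in world): [[0.998, -0.056, -0.01], [-0.056, -0.998, -0.001], [-0.01, 0.002, -1.0]] t 8.1 q6 1.48
```

```bash
python3 -m jog '[[[0,0.001,0.02],[0,0,0.002]],[[0,0.001,0.04],[0,0,0.002]],[[0,0.001,0.055],[0,0,0.002]],[[0,0.001,0.063],[0,0,0.002]],[[0,0.001,0.063],[0,0,0.002]]]'
python3 -m jog '[[[0,0,0],[0,0,0]],[[0,0,0],[0,0,0]],[[0,0,0],[0,0,0]],[[0,0,0],[0,0,0]],[[0,0,0],[0,0,0]]]' 0.3 90
python3 -m jog '[[[0,0,0],[0,0,0]],[[0,0,0],[0,0,0]],[[0,0,0],[0,0,0]]]'
python3 - <<'E'
from h import *
go([.525,-.0058,.003],np.pi/2-.06)
E
```

```text
t: 8.6
tool_pos: [0.5237, -0.0057, 0.0049]
tool_rot: [-3.14, 0.094, 0.003]
contact_force: [-1.0, -0.3, 0.5]
opening: 0.0686
grip_force: 0.0
t: 9.1
tool_pos: [0.5253, -0.0055, 0.0073]
tool_rot: [-3.139, 0.095, -0.003]
contact_force: [-2.0, 4.1, 5.7]
opening: 0.0384
grip_force: 92.1
t: 9.4
tool_pos: [0.5253, -0.0055, 0.0073]
tool_rot: [-3.139, 0.095, -0.003]
contact_force: [-1.9, 3.9, 5.8]
opening: 0.0384
grip_force: 92.1
shift [-0.0003  0.0003  0.0043] turn [-0.0017 -0.0018 -0.0004] pos [ 0.5253 -0.0055  0.0073]
R rows(tool axes in world): [[0.998, -0.06, 0.002], [-0.06, -0.998, -0.002], [0.002, 0.002, -1.0]] t 9.4 q6 1.48
```

```bash
python3 -m jog '[[[-0.002,0,0],[0,0,0]],[[-0.004,0,0],[0,0,0]],[[-0.006,0,0],[0,0,0]],[[-0.008,0,0],[0,0,0]],[[-0.01,0,0],[0,0,0]]]'
python3 -m jog '[[[0,0,0],[0,0,0]],[[0,0,0],[0,0,0]],[[0,0,0],[0,0,0]],[[0,0,0],[0,0,0]],[[0,0,0],[0,0,0]]]'
python3 -m jog '[[[0,0,0],[0,0,0]]]'
python3 -m jog '[[[-0.002,0,0],[0,0,0]],[[-0.004,0,0],[0,0,0]],[[-0.006,0,0],[0,0,0]],[[-0.008,0,0],[0,0,0]],[[-0.01,0,0],[0,0,0]]]'
python3 -m jog '[[[0,0,0],[0,0,0]],[[0,0,0],[0,0,0]],[[0,0,0],[0,0,0]],[[0,0,0],[0,0,0]],[[0,0,0],[0,0,0]]]'
python3 -m jog '[[[0,0,0],[0,0,0]]]' | tail -5; python3 -c "
from h import *
crop(cam('top'),235,140,345,215,6,'w2.png')"
```

```text
t: 9.9
tool_pos: [0.5174, -0.0062, 0.0073]
tool_rot: [3.139, -0.095, 0.012]
contact_force: [7.7, 0.3, -2.2]
opening: 0.038
grip_force: 91.2
t: 10.4
tool_pos: [0.5171, -0.0062, 0.0073]
tool_rot: [3.139, -0.096, 0.01]
contact_force: [5.7, 0.4, -0.7]
opening: 0.0387
grip_force: 91.5
t: 10.5
tool_pos: [0.5171, -0.0062, 0.0073]
tool_rot: [3.139, -0.096, 0.011]
contact_force: [5.5, -0.5, -1.0]
opening: 0.0384
grip_force: 91.5
t: 11.0
tool_pos: [0.5075, -0.0057, 0.0073]
tool_rot: [3.139, -0.096, 0.012]
contact_force: [6.3, -0.5, -3.0]
opening: 0.0385
grip_force: 91.7
t: 11.5
tool_pos: [0.5071, -0.0056, 0.0073]
tool_rot: [3.139, -0.096, 0.01]
contact_force: [5.1, -0.7, -0.9]
opening: 0.0384
grip_force: 92.0
tool_pos: [0.5071, -0.0057, 0.0073]
tool_rot: [3.139, -0.096, 0.01]
contact_force: [5.7, 0.3, -0.2]
opening: 0.0385
grip_force: 92.0
```

View pics/w2.png

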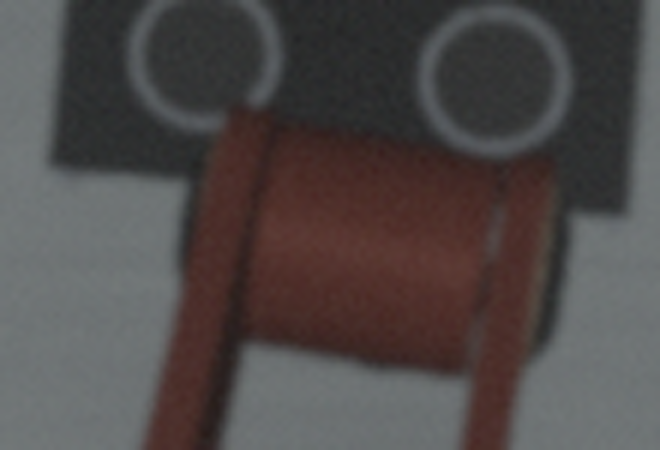

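The arm hides the wedge, which lies under crop (370,250), but the pull force and motion agree with it moving. Continuing the tugs.

```bash
python3 -m jog '[[[-0.002,0,0],[0,0,0]],[[-0.004,0,0],[0,0,0]],[[-0.006,0,0],[0,0,0]],[[-0.008,0,0],[0,0,0]],[[-0.01,0,0],[0,0,0]]]' | sed -n '2p;4,6p'
python3 -m jog '[[[0,0,0],[0,0,0]],[[0,0,0],[0,0,0]],[[0,0,0],[0,0,0]],[[0,0,0],[0,0,0]],[[0,0,0],[0,0,0]]]'  | sed -n '2p;4,6p'
python3 -m jog '[[[0,0,0],[0,0,0]]]' >/dev/null
python3 -m jog '[[[-0.002,0,0],[0,0,0]],[[-0.004,0,0],[0,0,0]],[[-0.006,0,0],[0,0,0]],[[-0.008,0,0],[0,0,0]],[[-0.01,0,0],[0,0,0]]]' | sed -n '2p;4,6p'
python3 -m jog '[[[0,0,0],[0,0,0]],[[0,0,0],[0,0,0]],[[0,0,0],[0,0,0]],[[0,0,0],[0,0,0]],[[0,0,0],[0,0,0]]]'  | sed -n '2p;4,6p'
python3 -m jog '[[[0,0,0],[0,0,0]]]' | tail -2; python3 -c "
from h import *
import fit
b=cam('scene'); crop(b,215,180,345,300,5,'w3.png')"
```

```text
tool_pos: [0.4975, -0.005, 0.0073]
contact_force: [7.2, -0.8, -2.2]
opening: 0.0386
grip_force: 91.7
tool_pos: [0.4971, -0.005, 0.0073]
contact_force: [5.6, 0.4, -0.9]
opening: 0.0382
grip_force: 92.0
tool_pos: [0.4875, -0.0044, 0.0073]
contact_force: [7.3, -0.8, -2.7]
opening: 0.0383
grip_force: 91.7
tool_pos: [0.4871, -0.0044, 0.0073]
contact_force: [4.4, -0.3, -0.4]
opening: 0.0384
grip_force: 92.0
opening: 0.0383
grip_force: 92.0
```

View pics/w3.png

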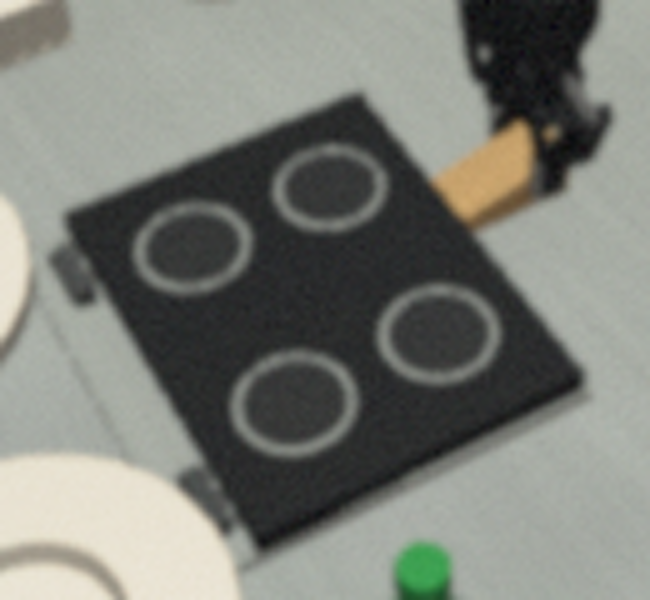

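The wedge is held at crop (520,150) and now shows a longer stretch outside the slab, which is lower. Continuing.

```bash
python3 -m jog '[[[-0.002,0,0],[0,0,0]],[[-0.004,0,0],[0,0,0]],[[-0.006,0,0],[0,0,0]],[[-0.008,0,0],[0,0,0]],[[-0.01,0,0],[0,0,0]]]' | sed -n '2p;4,6p'
python3 -m jog '[[[0,0,0],[0,0,0]],[[0,0,0],[0,0,0]],[[0,0,0],[0,0,0]],[[0,0,0],[0,0,0]],[[0,0,0],[0,0,0]]]'  | sed -n '2p;4,6p'
python3 -m jog '[[[0,0,0],[0,0,0]]]' >/dev/null
python3 -m jog '[[[-0.0015,0,0],[0,0,0]],[[-0.003,0,0],[0,0,0]],[[-0.0045,0,0],[0,0,0]],[[-0.006,0,0],[0,0,0]],[[-0.008,0,0],[0,0,0]]]' | sed -n '2p;4,6p'
python3 -m jog '[[[0,0,0],[0,0,0]],[[0,0,0],[0,0,0]],[[0,0,0],[0,0,0]],[[0,0,0],[0,0,0]],[[0,0,0],[0,0,0]]]'  | sed -n '2p;4,6p'
python3 -m jog '[[[0,0,0],[0,0,0]]]' >/dev/null
python3 -m jog '[[[-0.0015,0,0],[0,0,0]],[[-0.003,0,0],[0,0,0]],[[-0.0045,0,0],[0,0,0]],[[-0.006,0,0],[0,0,0]],[[-0.008,0,0],[0,0,0]]]' | sed -n '2p;4,6p'
python3 -m jog '[[[0,0,0],[0,0,0]],[[0,0,0],[0,0,0]],[[0,0,0],[0,0,0]],[[0,0,0],[0,0,0]],[[0,0,0],[0,0,0]]]'  | sed -n '2p;4,6p'
python3 -m jog '[[[0,0,0],[0,0,0]]]' >/dev/null
python3 -m jog '[[[-0.002,0,0],[0,0,0]],[[-0.004,0,0],[0,0,0]],[[-0.006,0,0],[0,0,0]],[[-0.008,0,0],[0,0,0]],[[-0.01,0,0],[0,0,0]]]' | sed -n '2p;4,6p'
python3 -m jog '[[[0,0,0],[0,0,0]],[[0,0,0],[0,0,0]],[[0,0,0],[0,0,0]],[[0,0,0],[0,0,0]],[[0,0,0],[0,0,0]]]'  | sed -n '2p;4,6p'
```

```text
tool_pos: [0.4775, -0.0038, 0.0073]
contact_force: [7.2, -0.2, -2.6]
opening: 0.0387
grip_force: 91.7
tool_pos: [0.4771, -0.0038, 0.0073]
contact_force: [5.2, -0.1, 0.1]
opening: 0.0382
grip_force: 92.0
tool_pos: [0.4694, -0.0033, 0.0073]
contact_force: [3.9, -1.5, 1.2]
opening: 0.0385
grip_force: 92.1
tool_pos: [0.4686, -0.0033, 0.0073]
contact_force: [2.8, -1.9, 6.1]
opening: 0.0381
grip_force: 92.5
tool_pos: [0.4607, -0.0027, 0.0073]
contact_force: [3.4, -0.7, 5.5]
opening: 0.0383
grip_force: 92.6
tool_pos: [0.4605, -0.0027, 0.0073]
contact_force: [2.3, -0.2, 6.5]
opening: 0.0385
grip_force: 92.7
tool_pos: [0.4507, -0.0021, 0.0073]
contact_force: [3.3, -1.1, 6.0]
opening: 0.0382
grip_force: 92.6
tool_pos: [0.4504, -0.0021, 0.0072]
contact_force: [2.1, -0.6, 6.6]
opening: 0.0386
grip_force: 92.8
```

```bash
python3 -m jog '[[[-0.005,0,0],[0,0,0]],[[-0.01,0,0],[0,0,0]],[[-0.015,0,0],[0,0,0]],[[-0.02,0,0],[0,0,0]],[[-0.025,0,0],[0,0,0]]]' | sed -n '2p;4,6p'
python3 -m jog '[[[0,0,-0.01],[0,0,0]],[[0,0,-0.035],[0,0,0]],[[0,0,-0.07],[0,0,0]],[[0,0,-0.1],[0,0,0]],[[0,0,-0.13],[0,0,0]]]' | sed -n '2p;4,6p'
python3 - <<'E'
from h import *
go([.403,.365,.14],np.pi/2+.065)
E
```

```text
tool_pos: [0.4256, -0.0006, 0.0073]
contact_force: [4.0, -0.9, 5.9]
opening: 0.0383
grip_force: 93.0
tool_pos: [0.4218, 0.0001, 0.1357]
contact_force: [0.1, 0.4, -0.8]
opening: 0.0387
grip_force: 91.8
shift [-0.0407 -0.3631 -0.0041] turn [-0.0004  0.0036 -0.125 ] pos [4.218e-01 1.000e-04 1.357e-01]
R rows(tool axes in world): [[0.998, -0.06, -0.004], [-0.06, -0.998, -0.0], [-0.004, 0.0, -1.0]] t 19.2 q6 1.45
```

```bash
python3 -m jog '[[[-0.004,-0.03,0],[0,0,-0.012]],[[-0.008,-0.066,0],[0,0,-0.025]],[[-0.012,-0.102,0],[0,0,-0.037]],[[-0.016,-0.138,0],[0,0,-0.05]],[[-0.02,-0.175,0],[0,0,-0.062]]]' | sed -n '2p;4,6p'
python3 -m jog '[[[-0.004,-0.036,0],[0,0,-0.012]],[[-0.008,-0.072,0],[0,0,-0.025]],[[-0.012,-0.108,0],[0,0,-0.037]],[[-0.016,-0.144,0],[0,0,-0.05]],[[-0.02,-0.18,0],[0,0,-0.062]]]' | sed -n '2p;4,6p'
python3 -m jog '[[[0,0,0],[0,0,0]],[[0,0,0],[0,0,0]]]' | sed -n '2p;4,6p'
python3 - <<'E'
from h import *
go([.403,.365,.012],np.pi/2+.065)
crop(cam('scene'),320,200,520,380,3,'p4.png')
E
```

```text
tool_pos: [0.4123, 0.1767, 0.1345]
contact_force: [0.8, -0.3, -1.7]
opening: 0.0385
grip_force: 91.8
tool_pos: [0.392, 0.3563, 0.1343]
contact_force: [0.2, 1.2, -0.2]
opening: 0.0383
grip_force: 91.7
tool_pos: [0.3924, 0.3554, 0.1344]
contact_force: [-0.5, -0.9, -0.8]
opening: 0.0383
grip_force: 91.8
shift [ 0.0116 -0.0091  0.1223] turn [0.0023 0.0029 0.0005] pos [0.3924 0.3554 0.1344]
R rows(tool axes in world): [[0.998, 0.065, -0.003], [0.066, -0.998, 0.002], [-0.003, -0.002, -1.0]] t 20.4 q6 2.1
```

View pics/p4.png

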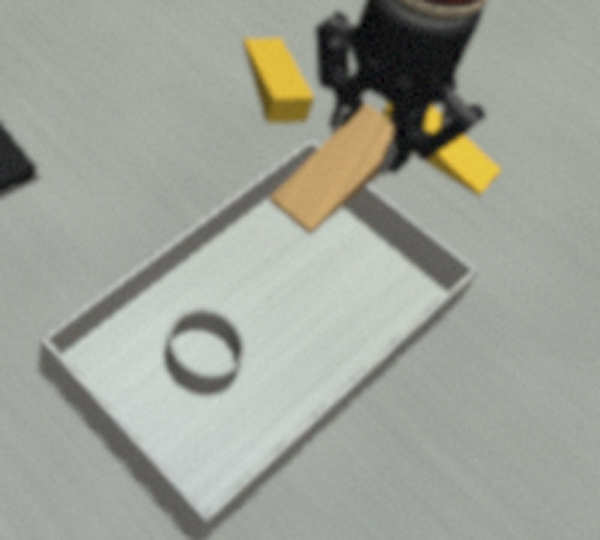

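The picture shows the wedge held level and aligned with the pan. The ring is at (203,350) and well clear. Lower and release.

```bash
python3 -m jog '[[[0.018,-0.009,0.02],[0,0,0]],[[0.018,-0.009,0.06],[0,0,0]],[[0.018,-0.009,0.095],[0,0,0]],[[0.018,-0.009,0.115],[0,0,0]],[[0.018,-0.009,0.121],[0,0,0]]]' | sed -n '2p;4,6p'
python3 -m jog '[[[0,0,0],[0,0,0]],[[0,0,0],[0,0,0]]]' | sed -n '2p;4,6p'
python3 -m jog '[[[0,0,0],[0,0,0]],[[0,0,0],[0,0,0]],[[0,0,0],[0,0,0]],[[0,0,0],[0,0,0]]]' 0.8 | sed -n '2p;4,6p'
python3 -m jog '[[[0,0,-0.02],[0,0,0]],[[0,0,-0.06],[0,0,0]],[[0,0,-0.1],[0,0,0]],[[0,0,-0.14],[0,0,0]],[[0,0,-0.17],[0,0,0]]]' | sed -n '2p;4,6p'
python3 - <<'E'
from h import *
go([.43,-.288,.18],np.pi/2)
E
```

```text
tool_pos: [0.4088, 0.3628, 0.0113]
contact_force: [-11.7, -7.5, 19.4]
opening: 0.0381
grip_force: 94.5
tool_pos: [0.4121, 0.3658, 0.0157]
contact_force: [0.2, 0.1, -1.0]
opening: 0.0385
grip_force: 91.9
tool_pos: [0.4114, 0.3661, 0.015]
contact_force: [-0.0, 0.5, 0.8]
opening: 0.0683
grip_force: 0.0
tool_pos: [0.4117, 0.3664, 0.1878]
contact_force: [0.8, -0.0, -0.3]
opening: 0.0682
grip_force: 0.0
shift [-0.0236  0.6542  0.0066] turn [-0.0018 -0.0029  0.064 ] pos [0.4117 0.3664 0.1878]
R rows(tool axes in world): [[0.998, 0.064, 0.003], [0.064, -0.998, -0.002], [0.003, 0.002, -1.0]] t 22.05 q6 2.1
```

```bash
python3 -m jog '[[[-0.02,0.38,0],[0,0,0.064]],[[-0.02,0.38,0],[0,0,0.064]],[[-0.02,0.38,0],[0,0,0.064]],[[-0.02,0.38,0],[0,0,0.064]],[[-0.02,0.38,0],[0,0,0.064]]]' 1 25 >/dev/null
python3 -m jog '[[[-0.01,0.15,0],[0,0,0]],[[-0.01,0.15,0],[0,0,0]],[[-0.01,0.15,0],[0,0,0]],[[-0.01,0.15,0],[0,0,0]]]' | sed -n '2p'
python3 - <<'E'
from h import *
a=cam("top"); b=cam("scene")
crop(a,225,80,475,235,3,"s1.png"); crop(b,180,120,440,340,3,"s2.png")
A=cv2.resize(a["image"][95:255,110:210],None,fx=2,fy=2); T=cv2.imread("pics/s1.png"); cv2.imwrite("pics/s1.png",T)
hsv=cv2.cvtColor(a["image"],cv2.COLOR_BGR2HSV); m=(hsv[...,2]>150)&(hsv[...,1]<60); m[:140]=0;m[:,:380]=0
blobs(a,m,.038)
m=(hsv[...,1]>75)&(hsv[...,0]<35)&(hsv[...,0]>8); blobs(a,m,.025)
E
```

```text
tool_pos: [0.4034, -0.0392, 0.1849]
px [449.9 168.3] area 329 bbox [440 158  21  22] world [ 0.5657 -0.4027  0.038 ]
px [407.4 174.1] area 333 bbox [397 164  21  21] world [ 0.5486 -0.289   0.038 ]
px [406.6 219. ] area 341 bbox [396 209  22  21] world [ 0.4289 -0.2875  0.038 ]
px [449.8 218.1] area 335 bbox [440 208  21  21] world [ 0.4328 -0.4023  0.038 ]
px [471.4 123. ] area 690 bbox [451 105  42  36] world [ 0.6915 -0.4656  0.025 ]
px [161.4 209.3] area 523 bbox [154 190  15  39] world [0.4462 0.3661 0.025 ]
px [226.5 270.1] area 682 bbox [205 254  44  34] world [0.2869 0.189  0.025 ]
px [170.2 293.7] area 629 bbox [150 284  41  20] world [0.2233 0.3364 0.025 ]
```

View pics/s1.png

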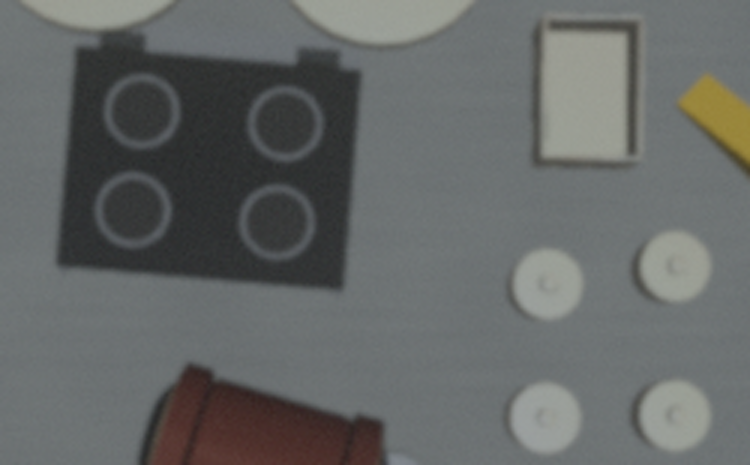

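View pics/s2.png

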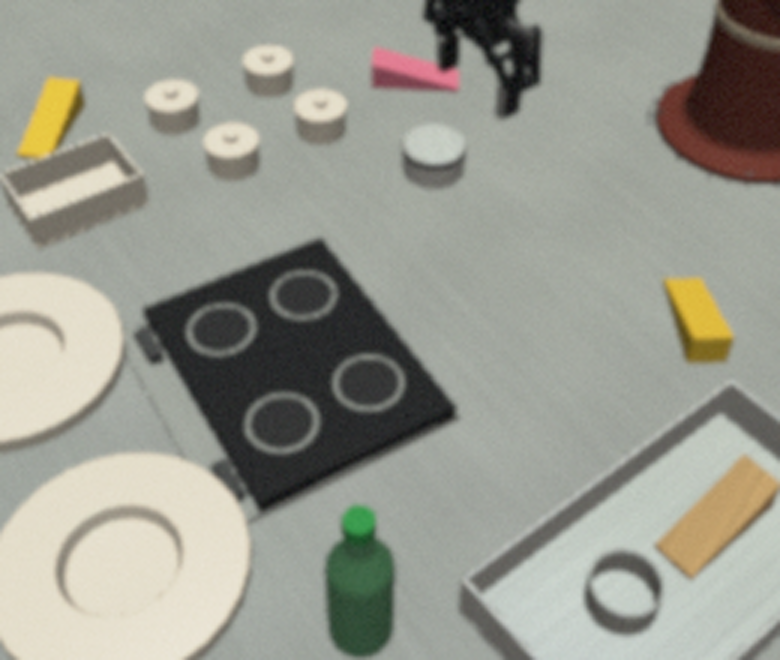

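The slab lies flat, the ring (scene crop 623,592) and wedge (717,515) lie in the pan, and all four pots stand untouched. I have used my 14 pictures, so from here I measure numerically. First I fit marks and pots in both cameras.

```bash
cat > meas.py <<'E'
from fit import *
from scipy.optimize import minimize
from scipy.ndimage import map_coordinates
TH=np.linspace(0,2*np.pi,90,endpoint=False)
def samp(im,q): return map_coordinates(im,[q[:,1],q[:,0]],order=1)
def slab_fit(d,p0):
    im=cv2.cvtColor(d["image"],cv2.COLOR_BGR2GRAY).astype(float)
    L=lambda r:[(mx+r*np.cos(t),my+r*np.sin(t),0) for mx in(-.045,.045) for my in(-.065,.065) for t in TH]
    f=lambda p:-samp(im,px(d,slabpts([p[0],p[1],p[2],0],L(.032)))).mean()+.5*samp(im,px(d,slabpts([p[0],p[1],p[2],0],L(.025)))).mean()+.5*samp(im,px(d,slabpts([p[0],p[1],p[2],0],L(.039)))).mean()
    r=minimize(f,p0,method="Nelder-Mead",options=dict(initial_simplex=np.array(p0)+np.array([[0,0,0],[.006,0,0],[0,.006,0],[0,0,.03]]),xatol=1e-4)); return r.x,r.fun
def pot_fit(d,xy,base=0.):
    """rim circle r=31.5 mm at base+37 mm: maximise bright-inside minus outside"""
    im=cv2.cvtColor(d["image"],cv2.COLOR_BGR2GRAY).astype(float); z=base+.037
    ring=lambda p,r,zz:np.c_[p[0]+r*np.cos(TH),p[1]+r*np.sin(TH),np.full(90,zz)]
    f=lambda p:-samp(im,px(d,ring(p,.028,z))).mean()+samp(im,px(d,ring(p,.035,z))).mean()
    best=min((minimize(f,np.array(xy)+o,method="Nelder-Mead",options=dict(initial_simplex=np.array(xy)+o+np.array([[0,0],[.005,0],[0,.005]]),xatol=1e-4)) for o in([0,0],[.004,.004],[-.004,-.004])),key=lambda r:r.fun)
    return best.x,best.fun
def marks(p): return slabpts([*p[:3],0],[(-.045,-.065,0),(-.045,.065,0),(.045,-.065,0),(.045,.065,0)])[:,:2]
E
python3 - <<'E'
from meas import *
D=[cam("top"),cam("scene")]; S=[]
for d in D:
    x,f=slab_fit(d,[.6515,.0143,-.0676]); S.append(x); print("slab",x.round(4),round(f,1))
    for g in [(.430,-.289),(.547,-.291),(.432,-.403),(.564,-.404)]:
        q,f=pot_fit(d,g); print("  pot",q.round(4),round(f,1))
p=np.mean(S,0); np.save("slab.npy",p); print(p.round(4),marks(p).round(4).tolist())
go([.43,-.29,.12],np.pi/2)
E
```

```text
slab [ 0.6517  0.0146 -0.0713] -26.3
  pot [ 0.4293 -0.2875] -37.1
  pot [ 0.5486 -0.2891] -36.2
  pot [ 0.4329 -0.4025] -39.8
  pot [ 0.5657 -0.4027] -38.5
slab [ 0.6521  0.0131 -0.0719] -49.3
  pot [ 0.4295 -0.2877] -41.1
  pot [ 0.5484 -0.2896] -41.8
  pot [ 0.4336 -0.4034] -38.1
  pot [ 0.5662 -0.4041] -39.8
[ 0.6519  0.0138 -0.0716] [[0.6023, -0.0478], [0.6116, 0.0819], [0.6921, -0.0542], [0.7014, 0.0755]]
shift [0.0258 0.2568 0.0644] turn [-0.0005 -0.      0.0009] pos [ 0.404  -0.0333  0.1845]
R rows(tool axes in world): [[1.0, 0.001, 0.0], [0.001, -1.0, -0.0], [0.0, 0.0, -1.0]] t 23.15 q6 1.3
```

```bash
python3 -m jog '[[[0.005,0.045,0],[0,0,0.014]],[[0.01,0.095,0],[0,0,0.028]],[[0.015,0.145,0],[0,0,0.042]],[[0.02,0.195,0],[0,0,0.056]],[[0.026,0.24,0],[0,0,0.072]]]' 1 30| sed -n '2p;4,6p'
python3 -m jog '[[[0,0.015,0],[0,0,0]],[[0,0.015,0.01],[0,0,0]],[[0,0.015,0.04],[0,0,0]],[[0,0.015,0.065],[0,0,0]],[[0,0.015,0.065],[0,0,0]]]' | sed -n '2p;4,6p'
python3 -m jog '[[[0,0,0],[0,0,0]]]' | sed -n '2p;4,6p'
python3 - <<'E'
from meas import *
go([.4294,-.2876,-.003],np.pi/2-.0716)
print(pot_fit(cam("scene"),(.4294,-.2876)))
E
```

```text
tool_pos: [0.4311, -0.2743, 0.1844]
contact_force: [0.5, 1.0, 1.1]
opening: 0.0853
grip_force: 0.0
tool_pos: [0.4268, -0.2841, 0.1143]
contact_force: [-0.6, 0.3, -0.1]
opening: 0.0853
grip_force: 0.0
tool_pos: [0.4289, -0.2868, 0.1189]
contact_force: [-0.2, 0.3, -0.1]
opening: 0.0854
grip_force: 0.0
shift [0.0007 0.0009 0.1219] turn [-0.0014  0.0013  0.0022] pos [ 0.4289 -0.2868  0.1189]
R rows(tool axes in world): [[0.998, -0.069, -0.001], [-0.069, -0.998, -0.001], [-0.001, 0.001, -1.0]] t 24.25 q6 0.91
(array([ 0.42952195, -0.28782244]), np.float64(-40.45591286660394))
```

```bash
python3 -m jog '[[[0.001,0.001,0.03],[0,0,0]],[[0.001,0.001,0.06],[0,0,0]],[[0.001,0.001,0.085],[0,0,0]],[[0.001,0.001,0.105],[0,0,0]],[[0.001,0.001,0.114],[0,0,0]]]' | sed -n '2p;4,6p'
python3 -m jog '[[[0,0,0.004],[0,0,0]],[[0,0,0.007],[0,0,0]],[[0,0,0.007],[0,0,0]]]' | sed -n '2p;4,6p'
python3 -m jog '[[[0,0,0],[0,0,0]],[[0,0,0],[0,0,0]],[[0,0,0],[0,0,0]],[[0,0,0],[0,0,0]],[[0,0,0],[0,0,0]]]' 0.6 30 | sed -n '2p;4,6p'
python3 -m jog '[[[0,0,0],[0,0,0]],[[0,0,0],[0,0,0]],[[0,0,0],[0,0,0]]]' | sed -n '2p;4,6p'
```

```text
tool_pos: [0.4299, -0.2896, 0.0052]
contact_force: [0.3, -1.1, -0.4]
opening: 0.0853
grip_force: 0.0
tool_pos: [0.4304, -0.2907, -0.0004]
contact_force: [0.2, 0.3, -0.5]
opening: 0.0852
grip_force: 0.0
tool_pos: [0.4303, -0.2906, -0.0005]
contact_force: [-0.3, 1.5, 6.0]
opening: 0.0593
grip_force: 33.0
tool_pos: [0.4303, -0.2906, -0.0005]
contact_force: [-1.0, 1.5, 5.5]
opening: 0.0595
grip_force: 33.0
```

```bash
python3 -m jog '[[[0,0,-0.01],[0,0,0]],[[0,0,-0.03],[0,0,0]],[[0,0,-0.055],[0,0,0]],[[0,0,-0.08],[0,0,0]],[[0,0,-0.1],[0,0,0]]]' | sed -n '2p;4,6p'
python3 - <<'E'
from meas import *
go([.693,-.0542,.1],np.pi/2-.0716)
E
```

```text
tool_pos: [0.4296, -0.2903, 0.0999]
contact_force: [0.7, -0.2, -1.4]
opening: 0.0593
grip_force: 32.8
shift [ 2.457e-01 -2.544e-01 -1.000e-04] turn [ 0.0007 -0.0005 -0.0006] pos [ 0.4296 -0.2903  0.0999]
R rows(tool axes in world): [[0.997, -0.072, 0.0], [-0.072, -0.997, 0.001], [0.0, -0.001, -1.0]] t 26.4 q6 0.91
```

```bash
python3 -m jog '[[[0.02,-0.02,0],[0,0,0]],[[0.045,-0.047,0],[0,0,0]],[[0.07,-0.072,0],[0,0,0]],[[0.095,-0.097,0],[0,0,0]],[[0.12,-0.124,0],[0,0,0]]]' | sed -n '2p;4,6p'
python3 -m jog '[[[0.026,-0.028,0],[0,0,0]],[[0.052,-0.055,0],[0,0,0]],[[0.078,-0.081,0],[0,0,0]],[[0.104,-0.107,0],[0,0,0]],[[0.126,-0.13,0],[0,0,0]]]' | sed -n '2p;4,6p'
python3 -m jog '[[[0,0,0],[0,0,0]],[[0,0,0],[0,0,0]],[[0,0,0],[0,0,0]]]' | sed -n '2p;4,6p'
python3 - <<'E'
from meas import *
go([.693,-.0542,.0235],np.pi/2-.0716)
print(pot_fit(cam("scene"),ctrl.get_obs()["tool_pos"][:2],ctrl.get_obs()["tool_pos"][2]))
E
```

```text
tool_pos: [0.5588, -0.1742, 0.0984]
contact_force: [0.0, -0.5, -1.9]
opening: 0.0593
grip_force: 32.8
tool_pos: [0.6941, -0.0532, 0.0982]
contact_force: [-0.5, -0.5, -1.7]
opening: 0.0594
grip_force: 32.8
tool_pos: [0.6924, -0.0551, 0.098]
contact_force: [0.7, -0.6, -1.6]
opening: 0.0594
grip_force: 32.9
shift [ 0.0006 -0.001   0.0745] turn [ 0.0002  0.0014 -0.0011] pos [ 0.6924 -0.0551  0.098 ]
R rows(tool axes in world): [[0.997, -0.073, -0.001], [-0.073, -0.997, 0.0], [-0.001, -0.0, -1.0]] t 27.7 q6 1.46
(array([ 0.69467743, -0.05746321]), np.float64(-20.09060905710554))
```

```bash
python3 -m jog '[[[0.0006,-0.001,0.02],[0,0,0]],[[0.0006,-0.001,0.04],[0,0,0]],[[0.0006,-0.001,0.055],[0,0,0]],[[0.0006,-0.001,0.063],[0,0,0]],[[0.0006,-0.001,0.067],[0,0,0]]]' | sed -n '2p;4,6p'
python3 -m jog '[[[0,0,0.003],[0,0,0]],[[0,0,0.005],[0,0,0]],[[0,0,0.007],[0,0,0]],[[0,0,0.007],[0,0,0]],[[0,0,0.007],[0,0,0]]]' | sed -n '2p;4,6p'
```

```text
tool_pos: [0.6933, -0.054, 0.0304]
contact_force: [0.0, -0.3, -2.3]
opening: 0.0595
grip_force: 32.9
tool_pos: [0.6943, -0.0536, 0.0248]
contact_force: [0.6, 0.7, -1.7]
opening: 0.0589
grip_force: 32.9
```

```bash
python3 -m jog '[[[-0.001,0.0005,0],[0,0,0]],[[-0.001,0.0005,0.001],[0,0,0]],[[-0.001,0.0005,0.002],[0,0,0]],[[-0.001,0.0005,0.002],[0,0,0]]]' | sed -n '2p;4,6p'
```

```text
tool_pos: [0.6931, -0.0541, 0.0226]
contact_force: [0.2, -0.1, -0.7]
opening: 0.0593
grip_force: 33.1
```

Contact is starting, so release and retreat, then look again.

```bash
python3 -m jog '[[[0,0,0],[0,0,0]],[[0,0,0],[0,0,0]],[[0,0,0],[0,0,0]],[[0,0,0],[0,0,0]]]' 0.95 | sed -n '2p;4,6p'
python3 -m jog '[[[0,0,-0.015],[0,0,0]],[[0,0,-0.045],[0,0,0]],[[0,0,-0.08],[0,0,0]],[[0,0,-0.12],[0,0,0]],[[0,0,-0.12],[0,0,0]]]' | sed -n '2p;4,6p'
python3 -m jog '[[[-0.05,0.04,0],[0,0,0]],[[-0.09,0.07,0],[0,0,0]],[[-0.12,0.11,0],[0,0,0]],[[-0.15,0.15,0],[0,0,0]],[[-0.18,0.19,0],[0,0,0]]]' | sed -n '2p;4,6p'
python3 - <<'E'
from meas import *
D=[cam("top"),cam("scene")]; P=np.load("slab.npy")
for d in D:
    for g,b in [((.6921,-.0542),.023),((.547,-.291),0),((.432,-.403),0),((.564,-.404),0)]:
        q,f=pot_fit(d,g,b); print("  pot",q.round(4),round(f,1))
go([.5486,-.2895,.12],np.pi/2-.0716)
E
```

```text
tool_pos: [0.6932, -0.0541, 0.0226]
contact_force: [-0.3, 0.5, -1.0]
opening: 0.0814
grip_force: 0.0
tool_pos: [0.6976, -0.0548, 0.1526]
contact_force: [0.3, -0.8, 1.7]
opening: 0.0812
grip_force: 0.0
tool_pos: [0.5073, -0.2213, 0.1432]
contact_force: [-0.2, -0.3, 0.6]
opening: 0.0811
grip_force: 0.0
  pot [ 0.6922 -0.0542] -70.0
  pot [ 0.5439 -0.2892] -2.5
  pot [ 0.4332 -0.4021] -43.3
  pot [ 0.5659 -0.4036] -15.6
  pot [ 0.6924 -0.0542] -94.4
  pot [ 0.5487 -0.2895] -41.4
  pot [ 0.4316 -0.4014] -52.9
  pot [ 0.5662 -0.4041] -39.7
shift [0.048  0.0619 0.0231] turn [ 0.0017  0.0004 -0.0066] pos [ 0.5056 -0.224   0.143 ]
R rows(tool axes in world): [[0.997, -0.078, -0.0], [-0.078, -0.997, 0.002], [-0.001, -0.002, -1.0]] t 30.65 q6 1.1
```

Pot 1 is within 0.5 mm of its mark. Next pot, at (0.5486, -0.2894).

```bash
python3 -m jog '[[[0.025,0.03,0],[0,0,-0.005]],[[0.048,0.062,0],[0,0,-0.005]],[[0.048,0.062,0.02],[0,0,-0.005]],[[0.048,0.062,0.05],[0,0,-0.005]],[[0.048,0.062,0.065],[0,0,-0.005]]]' 1 30| sed -n '2p;4,6p'
python3 -m jog '[[[0,0,0],[0,0,0]],[[0,0,0],[0,0,0]]]' | sed -n '2p;4,6p'
python3 - <<'E'
from meas import *
go([.5486,-.2894,-.001],np.pi/2-.0716)
print(pot_fit(cam("scene"),(.5486,-.2894)))
E
```

```text
tool_pos: [0.5514, -0.2847, 0.0751]
contact_force: [-1.0, 0.9, -0.4]
opening: 0.0851
grip_force: 0.0
tool_pos: [0.5525, -0.2853, 0.078]
contact_force: [0.3, -0.5, 0.5]
opening: 0.0856
grip_force: 0.0
shift [-0.0036  0.0043  0.079 ] turn [ 0.0001 -0.0002  0.0049] pos [ 0.5525 -0.2853  0.078 ]
R rows(tool axes in world): [[0.998, -0.067, 0.0], [-0.067, -0.998, 0.0], [0.0, -0.0, -1.0]] t 31.35 q6 1.04
(array([ 0.54931315, -0.28935158]), np.float64(-43.20022536954721))
```

```bash
python3 -m jog '[[[-0.0035,0.004,0.005],[0,0,0.005]],[[-0.0035,0.004,0.03],[0,0,0.005]],[[-0.0035,0.004,0.05],[0,0,0.005]],[[-0.0035,0.004,0.065],[0,0,0.005]],[[-0.0035,0.004,0.073],[0,0,0.005]]]' | sed -n '2p;4,6p'
python3 -m jog '[[[0,0,0.003],[0,0,0]],[[0,0,0.005],[0,0,0]],[[0,0,0.006],[0,0,0]]]' | sed -n '2p;4,6p'
python3 -m jog '[[[0,0,0],[0,0,0]],[[0,0,0],[0,0,0]],[[0,0,0],[0,0,0]],[[0,0,0],[0,0,0]],[[0,0,0],[0,0,0]]]' 0.6 30 | sed -n '2p;4,6p'
python3 -m jog '[[[0,0,0],[0,0,0]],[[0,0,0],[0,0,0]],[[0,0,0],[0,0,0]]]' | sed -n '2p;4,6p'
python3 -m jog '[[[0,0,-0.01],[0,0,0]],[[0,0,-0.03],[0,0,0]],[[0,0,-0.055],[0,0,0]],[[0,0,-0.08],[0,0,0]],[[0,0,-0.1],[0,0,0]]]' | sed -n '2p;4,6p'
python3 - <<'E'
from meas import *
go([.7014,.0755,.1],np.pi/2-.0716)
E
```

```text
tool_pos: [0.5478, -0.2892, 0.0034]
contact_force: [-1.1, 0.2, 0.0]
opening: 0.0854
grip_force: 0.0
tool_pos: [0.549, -0.2899, -0.0007]
contact_force: [-0.3, -0.3, -0.1]
opening: 0.0858
grip_force: 0.0
tool_pos: [0.549, -0.2898, -0.0006]
contact_force: [-0.4, 0.6, 4.9]
opening: 0.0595
grip_force: 33.0
tool_pos: [0.549, -0.2897, -0.0006]
contact_force: [0.4, 0.2, 5.0]
opening: 0.059
grip_force: 33.1
tool_pos: [0.5481, -0.2893, 0.0995]
contact_force: [0.0, -0.1, -1.1]
opening: 0.0592
grip_force: 32.8
shift [ 0.1267 -0.3749 -0.0006] turn [ 0.0001  0.0003 -0.0005] pos [ 0.5481 -0.2893  0.0995]
R rows(tool axes in world): [[0.997, -0.072, -0.0], [-0.072, -0.997, 0.0], [-0.0, -0.0, -1.0]] t 33.5 q6 1.04
```

```bash
python3 -m jog '[[[0.007,-0.02,0],[0,0,0]],[[0.018,-0.053,0],[0,0,0]],[[0.03,-0.089,0],[0,0,0]],[[0.042,-0.125,0],[0,0,0]],[[0.054,-0.16,0],[0,0,0]]]' | sed -n '2p;4,6p'
python3 -m jog '[[[0.012,-0.036,0],[0,0,0]],[[0.024,-0.072,0],[0,0,0]],[[0.036,-0.107,0],[0,0,0]],[[0.048,-0.142,0],[0,0,0]],[[0.058,-0.172,0],[0,0,0]]]' | sed -n '2p;4,6p'
python3 -m jog '[[[0.009,-0.026,0],[0,0,0]],[[0.0145,-0.043,0],[0,0,0]],[[0.0145,-0.043,0],[0,0,0]],[[0.0145,-0.043,0],[0,0,0]]]' | sed -n '2p;4,6p'
python3 - <<'E'
from meas import *
go([.7014,.0755,.0225],np.pi/2-.0716)
E
```

```text
tool_pos: [0.6133, -0.1321, 0.0978]
contact_force: [0.4, 0.2, -0.7]
opening: 0.0591
grip_force: 32.8
tool_pos: [0.6837, 0.0355, 0.0977]
contact_force: [-0.1, 0.6, -1.4]
opening: 0.0594
grip_force: 32.8
tool_pos: [0.7011, 0.0751, 0.0979]
contact_force: [-0.4, 0.5, -1.6]
opening: 0.0595
grip_force: 32.8
shift [ 0.0004 -0.0005  0.0754] turn [ 0.0008  0.0012 -0.0003] pos [0.7011 0.0751 0.0979]
R rows(tool axes in world): [[0.997, -0.072, -0.001], [-0.072, -0.997, 0.001], [-0.001, -0.001, -1.0]] t 34.9 q6 1.64
```

```bash
python3 -m jog '[[[0,0,0.02],[0,0,0]],[[0,0,0.04],[0,0,0]],[[0,0,0.055],[0,0,0]],[[0,0,0.063],[0,0,0]],[[0,0,0.067],[0,0,0]]]' | sed -n '2p;4,6p'
python3 -m jog '[[[0,0,0.002],[0,0,0]],[[0,0,0.004],[0,0,0]],[[0,0,0.006],[0,0,0]],[[0,0,0.007],[0,0,0]],[[0,0,0.007],[0,0,0]]]' | sed -n '2p;4,6p'
```

```text
tool_pos: [0.7009, 0.0747, 0.0303]
contact_force: [-0.8, 0.9, -1.3]
opening: 0.0593
grip_force: 32.8
tool_pos: [0.7017, 0.0756, 0.0246]
contact_force: [-0.1, -0.1, -1.6]
opening: 0.0592
grip_force: 32.8
```

```bash
python3 -m jog '[[[0,0,0.001],[0,0,0]],[[0,0,0.002],[0,0,0]],[[0,0,0.002],[0,0,0]]]' | sed -n '2p;4,6p'
python3 -m jog '[[[0,0,0],[0,0,0]],[[0,0,0],[0,0,0]],[[0,0,0],[0,0,0]],[[0,0,0],[0,0,0]]]' 0.95 | sed -n '2p;4,6p'
python3 -m jog '[[[0,0,-0.015],[0,0,0]],[[0,0,-0.045],[0,0,0]],[[0,0,-0.08],[0,0,0]],[[0,0,-0.12],[0,0,0]],[[0,0,-0.12],[0,0,0]]]' | sed -n '2p;4,6p'
python3 -m jog '[[[-0.25,0.3,0],[0,0,0]],[[-0.25,0.3,0],[0,0,0]],[[-0.25,0.3,0],[0,0,0]],[[-0.25,0.3,0],[0,0,0]],[[-0.25,0.3,0],[0,0,0]]]' | sed -n '2p;4,6p'
python3 - <<'E'
from meas import *
D=[cam("top"),cam("scene")]
for d in D:
    for g,b in [((.6921,-.0542),.023),((.7014,.0755),.023),((.432,-.403),0),((.564,-.404),0)]:
        q,f=pot_fit(d,g,b); print("  pot",q.round(4),round(f,1))
go([.433,-.4025,.12],np.pi/2-.0716)
E
```

```text
tool_pos: [0.7016, 0.0755, 0.0224]
contact_force: [0.2, 0.2, -1.8]
opening: 0.0595
grip_force: 33.1
tool_pos: [0.7018, 0.0755, 0.0227]
contact_force: [0.7, 0.1, 0.3]
opening: 0.0811
grip_force: 0.0
tool_pos: [0.7063, 0.0756, 0.1528]
contact_force: [1.6, 0.8, 1.7]
opening: 0.0809
grip_force: 0.0
tool_pos: [0.5267, -0.1056, 0.1431]
contact_force: [0.4, -0.2, 0.3]
opening: 0.0815
grip_force: 0.0
  pot [ 0.6921 -0.0542] -69.6
  pot [0.7012 0.0756] -69.9
  pot [ 0.433  -0.4026] -40.3
  pot [ 0.5657 -0.4026] -39.0
  pot [ 0.6925 -0.0543] -95.4
  pot [0.7013 0.0742] -118.5
  pot [ 0.435  -0.4038] -47.2
  pot [ 0.566  -0.4039] -40.0
shift [-0.0686  0.3012  0.0228] turn [ 0.0011  0.0016 -0.0057] pos [ 0.5247 -0.1075  0.1423]
R rows(tool axes in world): [[0.997, -0.077, -0.002], [-0.077, -0.997, 0.001], [-0.002, -0.001, -1.0]] t 37.7 q6 1.31
```

Both pots are centred. Third pot, at (0.4333, -0.403).

```bash
python3 -m jog '[[[-0.011,0.048,0],[0,0,-0.006]],[[-0.022,0.096,0],[0,0,-0.006]],[[-0.033,0.144,0],[0,0,-0.006]],[[-0.044,0.192,0],[0,0,-0.006]],[[-0.055,0.235,0],[0,0,-0.006]]]' 1 30| sed -n '2p;4,6p'
python3 -m jog '[[[-0.008,0.035,0],[0,0,0]],[[-0.0135,0.066,0.01],[0,0,0]],[[-0.0135,0.066,0.04],[0,0,0]],[[-0.0135,0.066,0.06],[0,0,0]],[[-0.0135,0.066,0.06],[0,0,0]]]' | sed -n '2p;4,6p'
python3 -m jog '[[[0,0,0],[0,0,0]],[[0,0,0],[0,0,0]]]' | sed -n '2p;4,6p'
python3 - <<'E'
from meas import *
go([.4333,-.403,-.001],np.pi/2-.0716)
print(pot_fit(cam("scene"),(.4333,-.403)))
E
```

```text
tool_pos: [0.4561, -0.3369, 0.1434]
contact_force: [0.6, 0.2, 1.0]
opening: 0.0858
grip_force: 0.0
tool_pos: [0.437, -0.3981, 0.0791]
contact_force: [-0.4, 0.3, 0.3]
opening: 0.0851
grip_force: 0.0
tool_pos: [0.4396, -0.4005, 0.0844]
contact_force: [0.3, 0.6, 0.1]
opening: 0.0855
grip_force: 0.0
shift [-0.0063  0.0027  0.0854] turn [ 0.0021 -0.0021  0.0061] pos [ 0.4396 -0.4005  0.0844]
R rows(tool axes in world): [[0.998, -0.065, 0.002], [-0.065, -0.998, 0.002], [0.002, -0.002, -1.0]] t 38.9 q6 0.77
(array([ 0.43345041, -0.40340894]), np.float64(-37.548674883191694))
```

```bash
python3 -m jog '[[[-0.006,0.0025,0.005],[0,0,0.006]],[[-0.006,0.0025,0.03],[0,0,0.006]],[[-0.006,0.0025,0.055],[0,0,0.006]],[[-0.006,0.0025,0.07],[0,0,0.006]],[[-0.006,0.0025,0.078],[0,0,0.006]]]' | sed -n '2p;4,6p'
python3 -m jog '[[[0,0,0.003],[0,0,0]],[[0,0,0.006],[0,0,0]],[[0,0,0.007],[0,0,0]]]' | sed -n '2p;4,6p'
python3 -m jog '[[[0,0,0],[0,0,0]],[[0,0,0],[0,0,0]],[[0,0,0],[0,0,0]],[[0,0,0],[0,0,0]],[[0,0,0],[0,0,0]]]' 0.6 30 | sed -n '2p;4,6p'
python3 -m jog '[[[0,0,0],[0,0,0]],[[0,0,0],[0,0,0]],[[0,0,0],[0,0,0]]]' | sed -n '2p;4,6p'
python3 -m jog '[[[0,0,-0.01],[0,0,0]],[[0,0,-0.03],[0,0,0]],[[0,0,-0.055],[0,0,0]],[[0,0,-0.08],[0,0,0]],[[0,0,-0.1],[0,0,0]]]' | sed -n '2p;4,6p'
python3 - <<'E'
from meas import *
go([.6023,-.0478,.1],np.pi/2-.0716)
E
```

```text
tool_pos: [0.4315, -0.4013, 0.003]
contact_force: [0.3, -0.1, 0.3]
opening: 0.0856
grip_force: 0.0
tool_pos: [0.4328, -0.4026, -0.0018]
contact_force: [-0.1, 0.3, 0.5]
opening: 0.0855
grip_force: 0.0
tool_pos: [0.4328, -0.4025, -0.0017]
contact_force: [-0.5, -0.4, 4.8]
opening: 0.0592
grip_force: 33.0
tool_pos: [0.4328, -0.4025, -0.0017]
contact_force: [-0.2, 0.0, 5.1]
opening: 0.0595
grip_force: 33.1
tool_pos: [0.4321, -0.4017, 0.0985]
contact_force: [0.4, 0.3, -1.0]
opening: 0.0595
grip_force: 32.8
shift [ 0.1443 -0.3653 -0.0015] turn [-0.0001  0.0002 -0.0005] pos [ 0.4321 -0.4017  0.0985]
R rows(tool axes in world): [[0.997, -0.072, -0.0], [-0.072, -0.997, -0.0], [-0.0, 0.0, -1.0]] t 41.05 q6 0.77
```

```bash
python3 -m jog '[[[0.008,-0.02,0],[0,0,0]],[[0.021,-0.053,0],[0,0,0]],[[0.035,-0.089,0],[0,0,0]],[[0.049,-0.125,0],[0,0,0]],[[0.063,-0.16,0],[0,0,0]]]' | sed -n '2p;4,6p'
python3 -m jog '[[[0.014,-0.036,0],[0,0,0]],[[0.028,-0.072,0],[0,0,0]],[[0.042,-0.107,0],[0,0,0]],[[0.056,-0.142,0],[0,0,0]],[[0.066,-0.168,0],[0,0,0]]]' | sed -n '2p;4,6p'
python3 -m jog '[[[0.009,-0.023,0],[0,0,0]],[[0.0145,-0.037,0],[0,0,0]],[[0.0145,-0.037,0],[0,0,0]],[[0.0145,-0.037,0],[0,0,0]]]' | sed -n '2p;4,6p'
python3 - <<'E'
from meas import *
go([.6018,-.0478,.0215],np.pi/2-.0716)
E
```

```text
tool_pos: [0.5064, -0.2451, 0.0969]
contact_force: [-0.3, -0.5, -1.2]
opening: 0.0592
grip_force: 32.8
tool_pos: [0.5845, -0.0818, 0.0969]
contact_force: [0.7, -0.4, -2.0]
opening: 0.0593
grip_force: 32.8
tool_pos: [0.6013, -0.0487, 0.0971]
contact_force: [0.1, -0.4, -1.1]
opening: 0.0593
grip_force: 32.8
shift [ 0.0006 -0.001   0.0756] turn [ 0.0005  0.001  -0.0004] pos [ 0.6013 -0.0487  0.0971]
R rows(tool axes in world): [[0.997, -0.072, -0.001], [-0.072, -0.997, 0.001], [-0.001, -0.0, -1.0]] t 42.45 q6 1.44
```

```bash
python3 -m jog '[[[0,-0.001,0.02],[0,0,0]],[[0,-0.001,0.04],[0,0,0]],[[0,-0.001,0.055],[0,0,0]],[[0,-0.001,0.063],[0,0,0]],[[0,-0.001,0.067],[0,0,0]]]' | sed -n '2p;4,6p'
python3 -m jog '[[[0,0,0.002],[0,0,0]],[[0,0,0.004],[0,0,0]],[[0,0,0.006],[0,0,0]],[[0,0,0.007],[0,0,0]],[[0,0,0.007],[0,0,0]]]' | sed -n '2p;4,6p'
```

```text
tool_pos: [0.6011, -0.0479, 0.0295]
contact_force: [-0.0, -0.5, -1.2]
opening: 0.0594
grip_force: 32.9
tool_pos: [0.602, -0.0473, 0.0236]
contact_force: [1.2, -1.3, -1.5]
opening: 0.0593
grip_force: 32.9
```

```bash
python3 -m jog '[[[0,0.0005,0.001],[0,0,0]],[[0,0.0005,0.002],[0,0,0]],[[0,0.0005,0.002],[0,0,0]]]' | sed -n '2p;4,6p'
python3 -m jog '[[[0,0,0],[0,0,0]],[[0,0,0],[0,0,0]],[[0,0,0],[0,0,0]],[[0,0,0],[0,0,0]]]' 0.95 | sed -n '2p;4,6p'
python3 -m jog '[[[0,0,-0.015],[0,0,0]],[[0,0,-0.045],[0,0,0]],[[0,0,-0.08],[0,0,0]],[[0,0,-0.12],[0,0,0]],[[0,0,-0.12],[0,0,0]]]' | sed -n '2p;4,6p'
python3 -m jog '[[[-0.15,0.25,0],[0,0,0]],[[-0.15,0.25,0],[0,0,0]],[[-0.15,0.25,0],[0,0,0]],[[-0.15,0.25,0],[0,0,0]],[[-0.15,0.25,0],[0,0,0]]]' | sed -n '2p;4,6p'
python3 - <<'E'
from meas import *
D=[cam("top"),cam("scene")]
for d in D:
    for g,b in [((.6921,-.0542),.023),((.7014,.0755),.023),((.6023,-.0478),.023),((.5655,-.403),0)]:
        q,f=pot_fit(d,g,b); print("  pot",q.round(4),round(f,1))
go([.566,-.4033,.12],np.pi/2-.0716)
E
```

```text
tool_pos: [0.6018, -0.0478, 0.0214]
contact_force: [0.6, 0.0, -1.1]
opening: 0.0595
grip_force: 33.0
tool_pos: [0.602, -0.0479, 0.0217]
contact_force: [-0.9, -0.5, 0.2]
opening: 0.081
grip_force: 0.0
tool_pos: [0.6064, -0.0487, 0.1507]
contact_force: [0.7, -0.2, 0.5]
opening: 0.0811
grip_force: 0.0
tool_pos: [0.4568, -0.2536, 0.1423]
contact_force: [-0.0, -1.0, -0.2]
opening: 0.0814
grip_force: 0.0
  pot [ 0.6922 -0.0542] -68.6
  pot [0.7012 0.0755] -69.9
  pot [ 0.6019 -0.0481] -70.4
  pot [ 0.5656 -0.4026] -39.7
  pot [ 0.6925 -0.0543] -92.9
  pot [0.7013 0.0741] -115.6
  pot [ 0.603 -0.048] -86.2
  pot [ 0.5661 -0.4042] -38.9
shift [0.1219 0.1376 0.0225] turn [ 0.0021  0.     -0.0074] pos [ 0.4553 -0.2565  0.1422]
R rows(tool axes in world): [[0.997, -0.079, -0.0], [-0.079, -0.997, 0.002], [-0.0, -0.002, -1.0]] t 45.25 q6 1.0
```

```bash
python3 -m jog '[[[0.03,0.034,0],[0,0,-0.007]],[[0.062,0.07,0],[0,0,-0.007]],[[0.095,0.108,0],[0,0,-0.007]],[[0.122,0.138,0.0],[0,0,-0.007]],[[0.122,0.138,0.03],[0,0,-0.007]]]' 1 30| sed -n '2p;4,6p'
python3 -m jog '[[[0,0,0.03],[0,0,0]],[[0,0,0.03],[0,0,0]],[[0,0,0.03],[0,0,0]],[[0,0,0.03],[0,0,0]]]' | sed -n '2p;4,6p'
python3 - <<'E'
from meas import *
go([.5658,-.4034,-.001],np.pi/2-.0716)
print(pot_fit(cam("scene"),(.5658,-.4034)))
E
```

```text
tool_pos: [0.5752, -0.4046, 0.1175]
contact_force: [0.1, -0.6, 0.7]
opening: 0.0852
grip_force: 0.0
tool_pos: [0.5709, -0.3992, 0.084]
contact_force: [0.1, 0.1, 0.2]
opening: 0.0855
grip_force: 0.0
shift [-0.0051  0.0044  0.085 ] turn [ 0.002  -0.0027  0.0068] pos [ 0.5709 -0.3992  0.084 ]
R rows(tool axes in world): [[0.998, -0.065, 0.003], [-0.065, -0.998, 0.002], [0.003, -0.002, -1.0]] t 46.15 q6 0.92
(array([ 0.56586887, -0.40445704]), np.float64(-41.26470858838164))
```

```bash
python3 -m jog '[[[-0.005,0.0045,0.005],[0,0,0.006]],[[-0.005,0.0045,0.03],[0,0,0.006]],[[-0.005,0.0045,0.055],[0,0,0.006]],[[-0.005,0.0045,0.07],[0,0,0.006]],[[-0.005,0.0045,0.078],[0,0,0.006]]]' | sed -n '2p;4,6p'
python3 -m jog '[[[0,0,0.003],[0,0,0]],[[0,0,0.006],[0,0,0]],[[0,0,0.007],[0,0,0]]]' | sed -n '2p;4,6p'
python3 -m jog '[[[0,0,0],[0,0,0]],[[0,0,0],[0,0,0]],[[0,0,0],[0,0,0]],[[0,0,0],[0,0,0]],[[0,0,0],[0,0,0]]]' 0.6 30 | sed -n '2p;4,6p'
python3 -m jog '[[[0,0,0],[0,0,0]],[[0,0,0],[0,0,0]],[[0,0,0],[0,0,0]]]' | sed -n '2p;4,6p'
python3 -m jog '[[[0,0,-0.01],[0,0,0]],[[0,0,-0.03],[0,0,0]],[[0,0,-0.055],[0,0,0]],[[0,0,-0.08],[0,0,0]],[[0,0,-0.11],[0,0,0]]]' | sed -n '2p;4,6p'
python3 - <<'E'
from meas import *
go([.6116,.0819,.11],np.pi/2-.0716)
E
```

```text
tool_pos: [0.5636, -0.4025, 0.002]
contact_force: [0.1, -0.3, 0.0]
opening: 0.0855
grip_force: 0.0
tool_pos: [0.5651, -0.4035, -0.0026]
contact_force: [0.3, -0.5, 0.1]
opening: 0.0854
grip_force: 0.0
tool_pos: [0.5651, -0.4034, -0.0025]
contact_force: [0.4, 0.8, 4.3]
opening: 0.0592
grip_force: 32.9
tool_pos: [0.565, -0.4034, -0.0026]
contact_force: [-0.0, 0.1, 5.4]
opening: 0.0595
grip_force: 33.0
tool_pos: [0.5632, -0.4019, 0.1054]
contact_force: [0.7, -0.2, -2.2]
opening: 0.059
grip_force: 32.7
shift [ 0.0138 -0.486  -0.0035] turn [-0.0024  0.0034  0.0004] pos [ 0.5632 -0.4019  0.1054]
R rows(tool axes in world): [[0.997, -0.071, -0.003], [-0.071, -0.997, -0.002], [-0.003, 0.003, -1.0]] t 48.3 q6 0.91
```

```bash
python3 -m jog '[[[0,-0.02,0],[0,0,0]],[[0.002,-0.056,0],[0,0,0]],[[0.003,-0.095,0],[0,0,0]],[[0.004,-0.135,0],[0,0,0]],[[0.005,-0.175,0],[0,0,0]]]' | sed -n '2p;4,6p'
python3 -m jog '[[[0.001,-0.04,0],[0,0,0]],[[0.002,-0.08,0],[0,0,0]],[[0.003,-0.12,0],[0,0,0]],[[0.004,-0.16,0],[0,0,0]],[[0.005,-0.2,0],[0,0,0]]]' | sed -n '2p;4,6p'
python3 -m jog '[[[0.001,-0.035,0],[0,0,0]],[[0.002,-0.065,0],[0,0,0]],[[0.003,-0.09,0],[0,0,0]],[[0.003,-0.108,0],[0,0,0]],[[0.003,-0.108,0],[0,0,0]]]' | sed -n '2p;4,6p'
python3 -m jog '[[[0,0,0],[0,0,0]],[[0,0,0],[0,0,0]]]' | sed -n '2p;4,6p'
python3 - <<'E'
from meas import *
go([.6108,.0819,.0206],np.pi/2-.0716)
E
```

```text
tool_pos: [0.5804, -0.2255, 0.104]
contact_force: [0.8, 0.2, -0.9]
opening: 0.0594
grip_force: 32.8
tool_pos: [0.5991, -0.0267, 0.1042]
contact_force: [0.8, -0.3, -1.4]
opening: 0.0592
grip_force: 32.8
tool_pos: [0.6104, 0.0804, 0.1049]
contact_force: [0.2, -0.0, -1.6]
opening: 0.0592
grip_force: 32.9
tool_pos: [0.6114, 0.0771, 0.106]
contact_force: [0.3, -0.8, -1.4]
opening: 0.0594
grip_force: 32.9
shift [-0.0009 -0.0048  0.0854] turn [ 0.0004  0.0008 -0.0005] pos [0.6114 0.0771 0.106 ]
R rows(tool axes in world): [[0.997, -0.072, -0.001], [-0.072, -0.997, 0.0], [-0.001, -0.0, -1.0]] t 50.0 q6 1.65
```

```bash
python3 -m jog '[[[-0.001,-0.005,0.02],[0,0,0]],[[-0.001,-0.005,0.045],[0,0,0]],[[-0.001,-0.005,0.063],[0,0,0]],[[-0.001,-0.005,0.072],[0,0,0]],[[-0.001,-0.005,0.077],[0,0,0]]]' | sed -n '2p;4,6p'
python3 -m jog '[[[0,0,0.002],[0,0,0]],[[0,0,0.004],[0,0,0]],[[0,0,0.006],[0,0,0]],[[0,0,0.007],[0,0,0]],[[0,0,0.007],[0,0,0]]]' | sed -n '2p;4,6p'
```

```text
tool_pos: [0.6107, 0.0821, 0.0285]
contact_force: [-0.7, 0.0, -1.6]
opening: 0.0593
grip_force: 32.9
tool_pos: [0.6113, 0.083, 0.0227]
contact_force: [-0.3, 0.7, -1.5]
opening: 0.0595
grip_force: 32.9
```

```bash
python3 -m jog '[[[-0.0005,0.001,0.001],[0,0,0]],[[-0.0005,0.001,0.002],[0,0,0]],[[-0.0005,0.001,0.002],[0,0,0]]]' | sed -n '2p;4,6p'
python3 -m jog '[[[0,0,0],[0,0,0]],[[0,0,0],[0,0,0]],[[0,0,0],[0,0,0]],[[0,0,0],[0,0,0]]]' 0.95 | sed -n '2p;4,6p'
python3 -m jog '[[[0,0,-0.015],[0,0,0]],[[0,0,-0.045],[0,0,0]],[[0,0,-0.08],[0,0,0]],[[0,0,-0.12],[0,0,0]],[[0,0,-0.12],[0,0,0]]]' | sed -n '2p;4,6p'
python3 -m jog '[[[-0.2,0.1,-0.02],[0,0,0]],[[-0.2,0.1,-0.02],[0,0,0]],[[-0.2,0.1,-0.02],[0,0,0]],[[-0.2,0.1,-0.02],[0,0,0]],[[-0.2,0.1,-0.02],[0,0,0]]]' | sed -n '2p;4,6p'
python3 -m jog '[[[0,0,0],[0,0,0]],[[0,0,0],[0,0,0]],[[0,0,0],[0,0,0]],[[0,0,0],[0,0,0]],[[0,0,0],[0,0,0]]]' | sed -n '2p'
python3 - <<'E'
from meas import *
D=[cam("top"),cam("scene")]; M=marks(np.load("slab.npy"))
for d in D:
    for g in M:
        q,f=pot_fit(d,g,.023); print("  off mm",((q-g)*1000).round(1),round(f,1))
    hsv=cv2.cvtColor(d["image"],cv2.COLOR_BGR2HSV); print([cv2.mean(hsv[int(v)-1:int(v)+2,int(u)-1:int(u)+2])[:3] for u,v in px(d,[(.446,.3661,.025),(.425,.365,.03)])])
E
```

```text
tool_pos: [0.6106, 0.082, 0.0205]
contact_force: [0.2, -0.1, -1.6]
opening: 0.0596
grip_force: 33.1
tool_pos: [0.6108, 0.082, 0.0207]
contact_force: [-1.1, 0.0, 0.4]
opening: 0.0809
grip_force: 0.0
tool_pos: [0.6153, 0.0822, 0.1498]
contact_force: [1.0, -0.5, 2.5]
opening: 0.081
grip_force: 0.0
tool_pos: [0.4014, -0.0041, 0.1605]
contact_force: [0.5, 0.3, 0.6]
opening: 0.0812
grip_force: 0.0
tool_pos: [0.4044, -0.0032, 0.1604]
  off mm [-0.4 -0.4] -68.6
  off mm [-0.2  0.1] -69.0
  off mm [0.1 0. ] -66.8
  off mm [-0.2  0.2] -67.6
[(18.22222222222222, 89.55555555555556, 124.1111111111111), (18.88888888888889, 89.66666666666666, 125.88888888888889)]
  off mm [ 0.7 -0.4] -87.5
  off mm [ 0.3 -1.3] -111.6
  off mm [ 0.4 -0.1] -94.6
  off mm [-0.1 -1.3] -118.0
[(18.22222222222222, 113.22222222222221, 189.44444444444443), (18.444444444444443, 112.55555555555554, 191.11111111111111)]
```

All four pots are within about 1 mm of their marks in both cameras, and the wedge is in the pan.

```bash
python3 -c "
from station import job; print(job.finish_job())"
```

```text
the job is handed in; nothing more can be done
None
```

The job is handed in: the ring and wedge are in the pan, the slab came down flat in about 1 cm tugs, and all four pots stand within about 1.5 mm of their marks; the arm clock read about 53 s and the verdict was not shown.

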